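Fetch the chess clock from behind the bar things

TASK

The chess clock stands at the back of the drinks stand, behind the bottle, the cocktail shaker and the decanter. Clear those three onto the serving tray first, then take the clock and stand it close beside the chessboard, half-way along the edge that faces the robot and parallel to it, about a finger's width off the board; then put the bottle, the shaker and the decanter back on the stand, each where it stood before. Keep everything upright, set things down gently, and do not disturb the chessmen, the tumbler or the bowl.

Things in the scene. Friction and masses are not known exactly. Their poses are not given: they have to be found in the camera images.
- clock_center (a point): Chess clock, a wooden case with two round white dials: 140 wide (its y), 46 thick (its x, dials on the +x face, brass bezels 3 proud of it), 80 tall to the top of the case, plus two brass plungers of 10 diameter, 8 tall on top at y = +/-48. It stands behind the three others, about 35 clear of the rear rail. Loose, about 0.4 kg. The point is the middle of the case, 40 above its underside; axes as the clock's.
- bottle_center (a point): Dark green round bottle with a paper label and a dark cap: body 70 diameter up to 128, sloping shoulder up to 172, neck 29 diameter from 172 to 203, cap 31 diameter from 203 to the top at 225 above its underside. Loose, about 0.6 kg. The point is on its axis, 112.5 above its underside; z up.
- shaker_center (a point): Polished steel cocktail shaker, round: 62 diameter at the foot, 80 at its widest (115 to 128 up), domed shoulder up to 170, cap 40 narrowing to 38 diameter from 171 to 206, top at 215 above its underside; all one piece here. Loose, about 0.4 kg. The point is on its axis, 107.5 above its underside; z up.
- decanter_center (a point): Square amber glass decanter: body 74 x 74 up to 115, shoulder up to 142, round neck and stopper 32 diameter from 142 to the top at 205 above its underside; all one piece here. Loose, about 0.65 kg. The point is on its axis, 102.5 above its underside; z up, x and y across the flats.
- stand: Drinks stand, fixed: low dark wooden platform 210 deep (its x) by 290 wide (its y), floor 20 above the table, with a rail 10 thick, 35 above the floor, along the back (+x) and both sides (+/-y); open at the front (-x). The bottle, shaker and decanter stand on it in a row along its y about 88 apart, at about x = -46; only about 10 to 20 lies between them and the clock or one another. Origin: centre of its underside on the table.
- tray: Serving tray, fixed: black floor with a pale wooden rim, 340 (its x) by 240 (its y) outside, 324 by 224 inside, floor 6 and rim 22 above the table; a low brass handle at each short end (to x = +/-194, 17 high); empty at the start. Origin: centre of its underside on the table.
- board_edge (a point): The middle of the chessboard's edge that faces the robot, at table height. The board is fixed, 280 x 280 and 14 thick, with the chessmen set up (up to 75 above the table), white along the side at -y and black along the side at +y. The point's y runs along the edge (140 either way), its x points in over the board, so the clock belongs on the table at small negative x, y = 0, its long side parallel to the edge.
- tumbler: Bystander: clear glass tumbler, 76 diameter, 82 tall, loose on the table. Origin: centre of its underside. Leave it alone.
- bowl: Bystander: white bowl, 100 diameter, 42 tall, loose on the table. Origin: centre of its underside. Leave it alone.
There are look-alikes about, which are no part of the job. What is shaped like the part that bears clock_center but turquoise is not meant.

How it is judged:
By the outcome, as a careful person would: the job done as asked, in the order asked, and still so for the second after the job is handed in, with the robot touching nothing.
It also fails if it takes over 147 s, if anything falls off the work surface, if the arm or the gripper's body presses on something with over 40 N, if the wrist force passes 120 N, or if a joint passes its speed limit or range.

ROBOT

A 6-joint arm with a two-finger parallel gripper is mounted at the origin on the work surface. World frame = base frame: x ahead of the robot, y to its left, z up, the work surface at z = 0. Lengths are in m, angles in rad, forces in N, time in s.
With the tool pointing down it reaches from about 0.4 to 0.825 m from the base axis. Payload 7 kg.
Tool frame: the origin (TCP) lies midway between the tips of the shut fingers; the grasp point (between the pads) lies hold_point_z behind it (hold_point_z is the distance from the TCP to the grasp point, in m); z points along the fingers, y is the line along which they close (so a half turn about z gives the same grasp; the last joint's range is limited). The gripper opens to 88 mm and grips with 3 to 60 N. Pads are 19 mm wide; open, the fingers measure 130 mm over their backs; the gripper's body (78 mm by 193 mm) begins 47 mm behind the grasp point.
Start: joints at [-0.925, 0.359, 0.012, 0, -1.224, -0.288], TCP at [0.236, -0.632, 0.227] pointing down, gripper open.
Joint ranges: [-3.07, 3.07], [-1.43, 2.12], [-1.02, 1.25], [-3.03, 1.67], [-3.05, -0], [-3.03, 3.03]. Speed limits (rad/s): [2.39, 2.39, 3.01, 3.14, 3.14, 3.14].

INTERFACE

Orientations are given as [roll, pitch, yaw] about the fixed x, y, z axes, in that order (R = Rz(yaw) Ry(pitch) Rx(roll)).
In Python, from station import * gives the robot as it stands.
- The arm moves only by the tool apply_moves, never from a script. Its argument "steps" is a list of rows, each an object with "translation": the shift along the world's x, y, z scaled (see below), a list of three; "rotation": the turn, a rotation vector about the world's x, y, z scaled (see below), a list of three. A call has exactly 10 rows; each row is the pose to reach, as a shift and turn from the pose commanded when the call began; what a row does not reach only later rows make up. The controller multiplies each number of a shift by 250 mm and each number of a turn by 30 degrees. A row lasts 1/12 s, in which the tool goes at most 41.7 mm and 7.16 degrees, less where a joint would pass 70% of its speed; a pose out of reach is approached as far as the arm can. A call with a number of a shift or a turn outside -1 to 1 is refused whole. A call with a gripper value outside its range is refused whole. "jaw" is the closure, from -1 (fully open) to 1 (shut), so that 0 is half open, set as the call begins (left out, the last holds). The fingers move at their own pace and stop on an object; "newtons" is the grip in N (left out, the last holds). Time passes only in rows, so rows that repeat a pose let the fingers close, or fill a call up. It gives the time, the measured TCP pose, the force, the opening and the grip force at its end, in the units of the state.
- get_state(): the state, without advancing time (a new reading comes with each control period).
- grab_frame(name): name is "scene" or "top"; returns the picture (400x640x3 uint8, blue, green, red); there is no depth.
- camera_model(name): a dict with "fx", "fy", "cx", "cy" (pixels), "k1" (the pictures are not rectified: a ray, as slopes to the right and down, at radius r is drawn at 1 + k1 r^2 times it, then the intrinsics apply), "xyz" and "rotation" of the camera in the world. Camera axes: x right, y down, z forward; pixel columns grow to the right and rows downward; lengths in m; the calibration is good to about 2 mm. A picture is of the moment at which its call begins. camera_model takes no time and is no camera call.
- job_done(): hands the job in; it is judged then, once.
The state is a dict: "t": time; "q": joint angles; "qd": joint speeds; "joint_efforts": joint torques, N m; "eef_pos": TCP position; "ee_rot": TCP orientation; "force": force on the tool from outside, world axes, zero at the start; "moment": the same for the moment, N m; "width": finger opening in m; "gripper_force": force on a finger pad.
Only numpy, scipy, OpenCV 4.12 (cv2) and the standard library are available. Lean on these libraries where they do the work, as an engineer would, in place of code of your own. Each camera call takes 0.05 s, during which the arm holds its last target. There are 200 camera calls.

## Working session

There is one attempt and no reset: what is moved stays moved. The work goes in short steps, Python scripts to look and compute and a tool call to move; the robot and the scene stay as the last step left them, time stands still between calls to the robot, and variables do not carry over. Pictures are saved under pics/ and viewed, at most 14 in all, crops included, and the job is handed in when it is done.

Besides the shell and the picture viewer there is one more tool, called after "Call:" by a JSON object that holds its "name" and its "arguments". apply_moves: Moves the arm, as the interface text tells. Shifts and turns lie within -1 to 1; 1 stands for 250 mm of shift or 30 degrees of turn. Its arguments: {"type":"object","properties":{"steps":{"type":"array"},"jaw":{"type":"number"},"newtons":{"type":"number"}},"required":["steps"]}

```bash
ls; mkdir -p pics
python3 - <<'E'
from station import *
import cv2
for n in ("scene","top"):
    cv2.imwrite(f"pics/{n}0.png",grab_frame(n)); print(camera_model(n))
print(get_state()); 
try: print(hold_point_z)
except Exception as e: print(e)
E
```

```text
pics
{'fx': 384.72651045788376, 'fy': 384.72651045788376, 'cx': 313.5373791956246, 'cy': 203.57450007482157, 'k1': -0.044431654229680755, 'xyz': array([ 1.24016753, -0.57818156,  0.70253436]), 'rotation': array([-2.1606248 ,  0.02032726,  0.85048724])}
{'fx': 381.27301662209703, 'fy': 381.27301662209703, 'cx': 320.0079325243895, 'cy': 199.19954324340458, 'k1': -0.024989036760621235, 'xyz': array([0.4520518 , 0.01103868, 1.08320944]), 'rotation': array([-3.01062254, -0.03051522, -1.57282332])}
{'t': 0.1, 'q': array([-9.24931999e-01,  3.59308345e-01,  1.11477435e-02, -3.15680844e-04,
       -1.22410780e+00, -2.88134616e-01]), 'qd': array([-2.82874927e-05, -1.99113082e-03,  2.92114185e-03,  2.33289414e-03,
        1.70637687e-03,  5.96209885e-04]), 'joint_efforts': array([-1.56835187e-03, -5.84163773e+01,  2.93751007e+01,  7.01547548e+00,
        1.01401733e-02, -3.48548292e-05]), 'eef_pos': array([ 0.23619151, -0.63185337,  0.22571838]), 'ee_rot': array([ 3.14009693e+00, -1.33806737e-04, -2.78397032e+00]), 'force': array([0.79924537, 0.1817505 , 0.21733577]), 'moment': array([0.00837097, 0.00566036, 0.0077299 ]), 'gripper_force': 0.0, 'width': 0.08759528705196497}
0.0188
```

View pics/scene0.png

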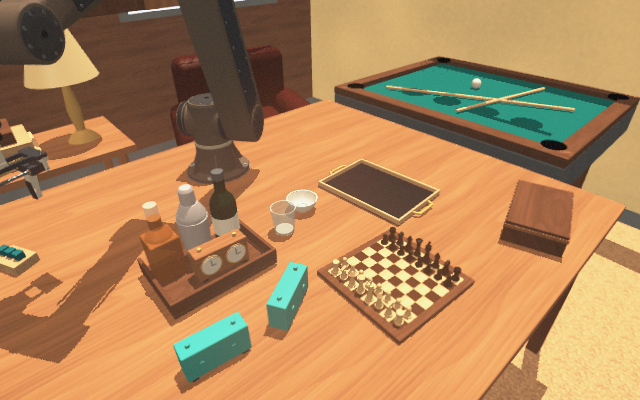

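View pics/top0.png

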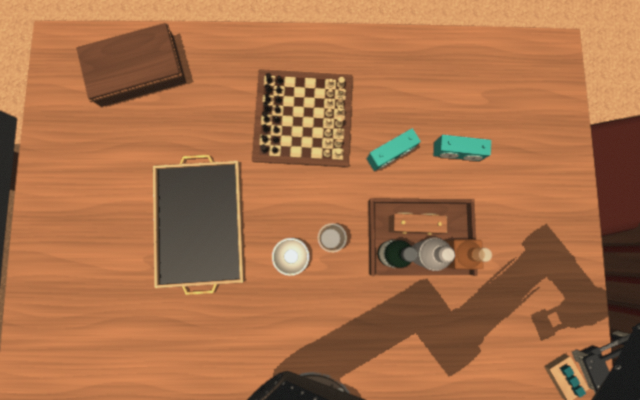

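The top view (up = +x, left = +y) shows the stand at px (370-475, 198-275) with the clock at about (420,222). The bottle, shaker and decanter are at about x = 400, 435 and 470. The tray is at (153-243, 160-287), the board's near edge runs (253,163)-(350,166), and two turquoise decoys sit right of the board.

```bash
cat > h.py <<'E'
from station import *
import numpy as np, cv2
from scipy.spatial.transform import Rotation as R
def cam(n):
    c=camera_model(n); return c,R.from_euler('xyz',c['rotation']).as_matrix()
def px2w(n,u,v,z):
    c,M=cam(n); d=np.array([(u-c['cx'])/c['fx'],(v-c['cy'])/c['fy']]); s=d.copy()
    for _ in range(20): s=d/(1+c['k1']*(s@s))
    r=M@np.array([s[0],s[1],1]); return c['xyz']+r*(z-c['xyz'][2])/r[2]
def w2px(n,p):
    c,M=cam(n); q=M.T@(np.array(p)-c['xyz']); s=q[:2]/q[2]; s=s*(1+c['k1']*(s@s))
    return np.array([c['cx']+c['fx']*s[0],c['cy']+c['fy']*s[1]])
def crop(src,x0,y0,x1,y1,k,out):
    im=cv2.imread(src) if isinstance(src,str) else src
    im=cv2.resize(im[y0:y1,x0:x1],None,fx=k,fy=k,interpolation=cv2.INTER_CUBIC)
    for x in range((x0+9)//10*10,x1,10): cv2.putText(im,str(x),((x-x0)*k,8),0,.3,(255,255,255),1); cv2.line(im,((x-x0)*k,10),((x-x0)*k,16),(255,255,255),1)
    for y in range((y0+9)//10*10,y1,10): cv2.putText(im,str(y),(0,(y-y0)*k+4),0,.3,(255,255,255),1); cv2.line(im,(20,(y-y0)*k),(26,(y-y0)*k),(255,255,255),1)
    cv2.imwrite(out,im)
E
python3 - <<'E'
from h import *
crop("pics/top0.png",362,190,497,285,6-1,"pics/c1.png")
crop("pics/scene0.png",135,165,285,315,4,"pics/c2.png")
crop("pics/top0.png",245,60,365,175,5,"pics/c3.png")
for n,P in dict(tray=[(153,164),(240,161),(243,282),(157,287)]).items():
    for p in P: print(n,px2w("top",*p,.022).round(4))
for p in [(332,238)]: print("tumbler~",px2w("top",*p,.04).round(3))
print("bowl",px2w("top",291,257,.03).round(3))
E
```

```text
tray [0.691  0.4492 0.022 ]
tray [0.7005 0.2048 0.022 ]
tray [0.3643 0.1884 0.022 ]
tray [0.3512 0.4203 0.022 ]
tumbler~ [ 0.483 -0.054  0.04 ]
bowl [0.432 0.058 0.03 ]
```

View pics/c1.png

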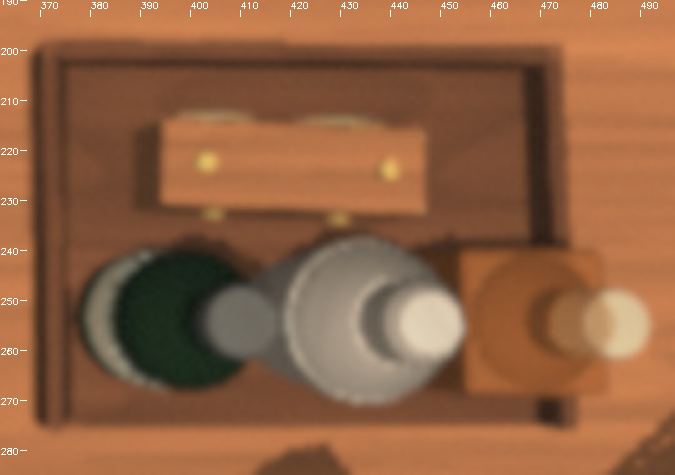

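View pics/c2.png

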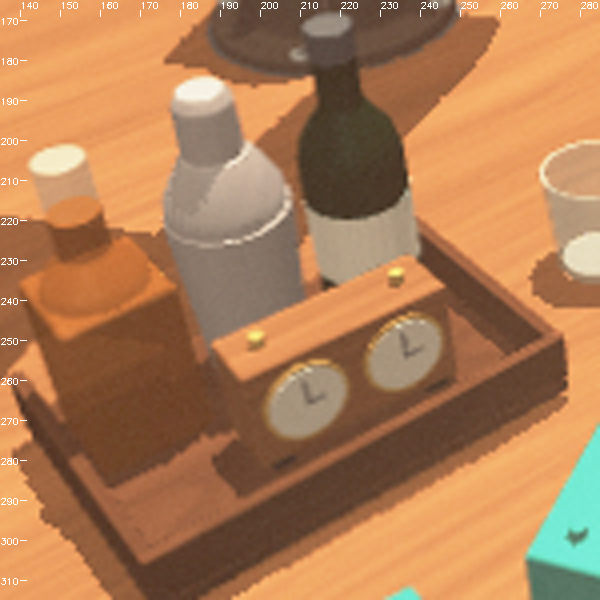

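View pics/c3.png

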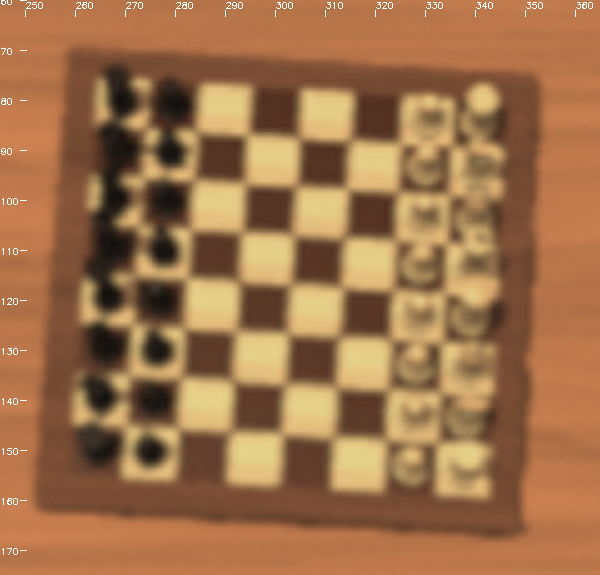

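The crops give these pixels:
- **Cap tops (top view):** bottle (408.5,254), shaker (446,255), decanter (485,254.5).
- **Clock top corners:** (394,214), (446,216), (446,232.5), (394,231).
- **Board corners:** (252.6,162), (349.6,167), (259,69.4), (353,75).

Run:
```python
from h import *
def tri(a,b):
    c1,M1=cam("top");c2,M2=cam("scene")
    p=px2w("top",*a,0);q=px2w("scene",*b,0)
    d1=p-c1['xyz'];d2=q-c2['xyz']
    s=np.linalg.lstsq(np.c_[d1,-d2],c2['xyz']-c1['xyz'],rcond=None)[0]
    return c1['xyz']+s[0]*d1,c2['xyz']+s[1]*d2
for n,a,b,z in [("bottle",(408.5,254),(216.5,171),.245),("shaker",(446,255),(185.5,188),.235),("dec",(485,254.5),(149.5,204.5),.225),
   ("plungL",(403.2,222),(233.8,233.3),.108),("plungR",(439.7,223.8),(198.6,249),.108)]:
    print(n,px2w("top",*a,z).round(4),px2w("scene",*b,z).round(4),[x.round(4) for x in tri(a,b)])
for n,P,z in [("clock",[(394,213.8),(446,216),(446,232.5),(394,231)],.1),("board",[(252.6,162),(349.6,167),(353,75),(259,69.4)],.014),
  ("stand",[(369.5,199),(474,199.5),(477,275),(370,275)],.055),("tray",[(153,164),(240,161),(243,282),(157,287)],.022)]:
    W=np.array([px2w("top",*p,z) for p in P])[:,:2]; print(n,W.round(4).tolist(),W.mean(0).round(4))
    e=np.diff(np.r_[W,W[:1]],axis=0); print([(round(np.hypot(*v),4),round(np.degrees(np.arctan2(v[1],v[0])),1)) for v in e])
# tumbler rim, bowl
print(px2w("top",332,237,.082).round(3),px2w("top",291,257,.042).round(3))
```

```text
bottle [ 0.4414 -0.209   0.245 ] [ 0.4463 -0.2146  0.245 ] [array([ 0.4414, -0.21  ,  0.241 ]), array([ 0.4403, -0.2118,  0.2415])]
shaker [ 0.4387 -0.2962  0.235 ] [ 0.4518 -0.3027  0.235 ] [array([ 0.4386, -0.2988,  0.2276]), array([ 0.439 , -0.2982,  0.2274])]
dec [ 0.4392 -0.3899  0.225 ] [ 0.4452 -0.3907  0.225 ] [array([ 0.4392, -0.391 ,  0.2226]), array([ 0.44  , -0.3895,  0.2219])]
plungL [ 0.5216 -0.2337  0.108 ] [ 0.5286 -0.2365  0.108 ] [array([ 0.5219, -0.2349,  0.1034]), array([ 0.5227, -0.2336,  0.1031])]
plungR [ 0.5168 -0.3291  0.108 ] [ 0.5236 -0.3315  0.108 ] [array([ 0.5171, -0.3306,  0.1036]), array([ 0.5178, -0.3295,  0.1032])]
clock [[0.5436, -0.2122], [0.5378, -0.3495], [0.4947, -0.3476], [0.4988, -0.211]] [ 0.5187 -0.2801]
[(np.float64(0.1375), np.float64(-92.4)), (np.float64(0.0432), np.float64(177.4)), (np.float64(0.1367), np.float64(88.3)), (np.float64(0.0448), np.float64(-1.5))]
board [[0.6996, 0.1704], [0.6863, -0.107], [0.9656, -0.1208], [0.9799, 0.1579]] [0.8328 0.0251]
[(np.float64(0.2777), np.float64(-92.8)), (np.float64(0.2797), np.float64(-2.8)), (np.float64(0.2791), np.float64(87.1)), (np.float64(0.2805), np.float64(177.5))]
stand [[0.5883, -0.156], [0.5875, -0.4469], [0.382, -0.4441], [0.3839, -0.1536]] [ 0.4854 -0.3001]
[(np.float64(0.2909), np.float64(-90.2)), (np.float64(0.2055), np.float64(179.2)), (np.float64(0.2906), np.float64(89.6)), (np.float64(0.2044), np.float64(-0.7))]
tray [[0.691, 0.4492], [0.7005, 0.2048], [0.3643, 0.1884], [0.3512, 0.4203]] [0.5267 0.3157]
[(np.float64(0.2446), np.float64(-87.8)), (np.float64(0.3366), np.float64(-177.2)), (np.float64(0.2323), np.float64(93.2)), (np.float64(0.341), np.float64(4.9))]
[ 0.484 -0.051  0.082] [0.432 0.058 0.042]
```

Call:
{"name": "apply_moves", "arguments": {"steps": [{"translation":[0.04,0.08,0.06],"rotation":[0,0,0.1]},{"translation":[0.08,0.16,0.12],"rotation":[0,0,0.2]},{"translation":[0.12,0.24,0.18],"rotation":[0,0,0.3]},{"translation":[0.16,0.32,0.24],"rotation":[0,0,0.4]},{"translation":[0.2,0.4,0.3],"rotation":[0,0,0.5]},{"translation":[0.24,0.48,0.3],"rotation":[0,0,0.6]},{"translation":[0.28,0.56,0.3],"rotation":[0,0,0.7]},{"translation":[0.32,0.64,0.3],"rotation":[0,0,0.8]},{"translation":[0.36,0.72,0.3],"rotation":[0,0,0.9]},{"translation":[0.4,0.8,0.3],"rotation":[0,0,1]}], "jaw": -1, "newtons": 30}}

```text
t: 0.93
eef_pos: [0.3365, -0.431, 0.3013]
ee_rot: [3.141, 0.0, -2.258]
force: [0.3, 0.9, -0.5]
width: 0.0876
gripper_force: 0.0
```

Call:
{"name": "apply_moves", "arguments": {"steps": [{"translation":[0.04,0.09,0],"rotation":[0,0,0.1]},{"translation":[0.08,0.18,0],"rotation":[0,0,0.2]},{"translation":[0.12,0.27,0],"rotation":[0,0,0.3]},{"translation":[0.16,0.36,0],"rotation":[0,0,0.4]},{"translation":[0.2,0.45,0],"rotation":[0,0,0.5]},{"translation":[0.24,0.54,0],"rotation":[0,0,0.6]},{"translation":[0.28,0.63,0],"rotation":[0,0,0.7]},{"translation":[0.32,0.72,0],"rotation":[0,0,0.8]},{"translation":[0.36,0.8,0],"rotation":[0,0,0.9]},{"translation":[0.42,0.88,0],"rotation":[0,0,1]}]}}

```text
t: 1.77
eef_pos: [0.441, -0.211, 0.3016]
ee_rot: [3.142, 0.0, -1.734]
force: [0.5, -0.7, -0.4]
width: 0.0875
gripper_force: 0.0
```

Call:
{"name": "apply_moves", "arguments": {"steps": [{"translation":[0,0,0],"rotation":[0,0,0.1]},{"translation":[0,0,0],"rotation":[0,0,0.2]},{"translation":[0,0,0],"rotation":[0,0,0.316]},{"translation":[0,0,0],"rotation":[0,0,0.316]},{"translation":[0,0,0],"rotation":[0,0,0.316]},{"translation":[0,0,0],"rotation":[0,0,0.316]},{"translation":[0,0,0],"rotation":[0,0,0.316]},{"translation":[0,0,0],"rotation":[0,0,0.316]},{"translation":[0,0,0],"rotation":[0,0,0.316]},{"translation":[0,0,0],"rotation":[0,0,0.316]}]}}

```text
t: 2.6
eef_pos: [0.4413, -0.2123, 0.3016]
ee_rot: [-3.142, 0.0, -1.572]
force: [-0.7, -0.1, -0.4]
width: 0.0875
gripper_force: 0.0
```

Run:
```python
from h import *
s=get_state();print(s['t'],s['eef_pos'],np.degrees(s['ee_rot']),s['q'],s['width'])
im=grab_frame("scene");crop(im,110,60,310,210,4,"pics/g1.png")
```

```text
2.6 [ 0.44131327 -0.21230443  0.30157789] [-1.79996455e+02  1.65907061e-03 -9.00500758e+01] [-4.59968641e-02  4.97581284e-03 -2.58563746e-01 -3.28521082e-05
 -1.30719627e+00  4.51314347e-02] 0.0874523789559678
```

View pics/g1.png

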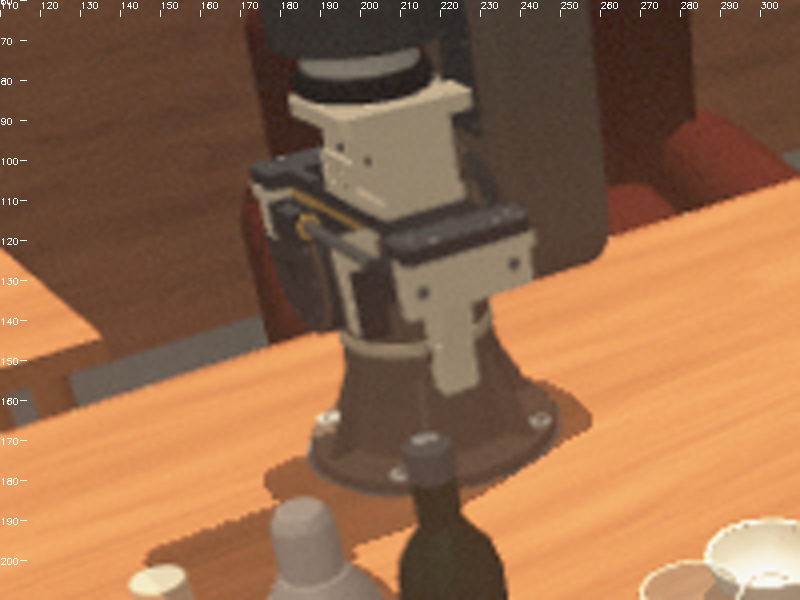

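The gripper hangs over the bottle, with the near fingertip at (224,157) and the cap at (216,170). The closing line runs along x. I'll descend, close and check.

Call:
{"name": "apply_moves", "arguments": {"steps": [{"translation":[0,0,-0.05],"rotation":[0,0,0]},{"translation":[0,0.005,-0.1],"rotation":[0,0,0]},{"translation":[0,0.005,-0.15],"rotation":[0,0,0]},{"translation":[0,0.005,-0.2],"rotation":[0,0,0]},{"translation":[0,0.005,-0.25],"rotation":[0,0,0]},{"translation":[0,0.005,-0.3],"rotation":[0,0,0]},{"translation":[0,0.005,-0.35],"rotation":[0,0,0]},{"translation":[0,0.005,-0.39],"rotation":[0,0,0]},{"translation":[0,0.005,-0.42],"rotation":[0,0,0]},{"translation":[0,0.005,-0.43],"rotation":[0,0,0]}]}}

```text
t: 3.48
eef_pos: [0.4409, -0.2109, 0.1929]
ee_rot: [3.14, 0.0, -1.571]
force: [-0.4, 1.1, -0.6]
width: 0.0875
gripper_force: 0.0
```

Call:
{"name": "apply_moves", "arguments": {"steps": [{"translation":[0,0,0],"rotation":[0,0,0]},{"translation":[0,0,0],"rotation":[0,0,0]},{"translation":[0,0,0],"rotation":[0,0,0]},{"translation":[0,0,0],"rotation":[0,0,0]},{"translation":[0,0,0],"rotation":[0,0,0]},{"translation":[0,0,0],"rotation":[0,0,0]},{"translation":[0,0,0],"rotation":[0,0,0]},{"translation":[0,0,0],"rotation":[0,0,0]},{"translation":[0,0,0],"rotation":[0,0,0]},{"translation":[0,0,0],"rotation":[0,0,0]}], "jaw": 1, "newtons": 30}}

```text
t: 4.32
eef_pos: [0.4415, -0.211, 0.1941]
ee_rot: [-3.141, -0.0, -1.571]
force: [0.9, 1.0, -0.6]
width: 0.0303
gripper_force: 30.0
```

Call:
{"name": "apply_moves", "arguments": {"steps": [{"translation":[0,0,0.01],"rotation":[0,0,0]},{"translation":[0,0,0.04],"rotation":[0,0,0]},{"translation":[0,0,0.09],"rotation":[0,0,0]},{"translation":[0,0,0.14],"rotation":[0,0,0]},{"translation":[0,0,0.2],"rotation":[0,0,0]},{"translation":[0,0,0.26],"rotation":[0,0,0]},{"translation":[0,0,0.32],"rotation":[0,0,0]},{"translation":[0,0.02,0.38],"rotation":[0,0,0]},{"translation":[0,0.06,0.42],"rotation":[0,0,0]},{"translation":[0,0.12,0.432],"rotation":[0,0,0]}]}}

```text
t: 5.15
eef_pos: [0.4416, -0.181, 0.3036]
ee_rot: [-3.14, -0.0, -1.572]
force: [0.4, -0.3, -5.5]
width: 0.0302
gripper_force: 30.0
```

Call:
{"name": "apply_moves", "arguments": {"steps": [{"translation":[0,0.08,0],"rotation":[0,0,0]},{"translation":[0,0.17,0],"rotation":[0,0,0]},{"translation":[0,0.26,0],"rotation":[0,0,0]},{"translation":[0,0.35,0],"rotation":[0,0,0]},{"translation":[0,0.44,0],"rotation":[0,0,0]},{"translation":[0,0.53,0],"rotation":[0,0,0]},{"translation":[0,0.62,0],"rotation":[0,0,0]},{"translation":[0,0.71,0],"rotation":[0,0,0]},{"translation":[0,0.8,0],"rotation":[0,0,0]},{"translation":[0,0.89,0],"rotation":[0,0,0]}]}}

```text
t: 5.98
eef_pos: [0.4403, 0.043, 0.3019]
ee_rot: [3.141, 0.0, -1.571]
force: [0.9, 0.5, -6.2]
width: 0.0302
gripper_force: 30.0
```

Call:
{"name": "apply_moves", "arguments": {"steps": [{"translation":[0.004,0.09,0],"rotation":[0,0,0]},{"translation":[0.008,0.18,0],"rotation":[0,0,0]},{"translation":[0.012,0.27,0],"rotation":[0,0,0]},{"translation":[0.016,0.36,0],"rotation":[0,0,0]},{"translation":[0.02,0.45,0],"rotation":[0,0,0]},{"translation":[0.024,0.54,0],"rotation":[0,0,0]},{"translation":[0.028,0.63,0],"rotation":[0,0,0]},{"translation":[0.032,0.72,0],"rotation":[0,0,0]},{"translation":[0.036,0.81,0],"rotation":[0,0,0]},{"translation":[0.036,0.87,0],"rotation":[0,0,0]}]}}

```text
t: 6.82
eef_pos: [0.4496, 0.2611, 0.3015]
ee_rot: [3.14, -0.0, -1.57]
force: [0.3, 1.2, -6.4]
width: 0.0302
gripper_force: 30.0
```

Call:
{"name": "apply_moves", "arguments": {"steps": [{"translation":[0,0.03,-0.02],"rotation":[0,0,0]},{"translation":[0,0.045,-0.07],"rotation":[0,0,0]},{"translation":[0,0.045,-0.13],"rotation":[0,0,0]},{"translation":[0,0.045,-0.19],"rotation":[0,0,0]},{"translation":[0,0.045,-0.25],"rotation":[0,0,0]},{"translation":[0,0.045,-0.31],"rotation":[0,0,0]},{"translation":[0,0.045,-0.37],"rotation":[0,0,0]},{"translation":[0,0.045,-0.42],"rotation":[0,0,0]},{"translation":[0,0.045,-0.45],"rotation":[0,0,0]},{"translation":[0,0.045,-0.464],"rotation":[0,0,0]}]}}

```text
t: 7.65
eef_pos: [0.4496, 0.2694, 0.1847]
ee_rot: [3.14, -0.002, -1.572]
force: [-0.2, -0.5, -6.7]
width: 0.0301
gripper_force: 30.0
```

Call:
{"name": "apply_moves", "arguments": {"steps": [{"translation":[0,0,-0.002],"rotation":[0,0,0]},{"translation":[0,0,-0.004],"rotation":[0,0,0]},{"translation":[0,0,-0.006],"rotation":[0,0,0]},{"translation":[0,0,-0.008],"rotation":[0,0,0]},{"translation":[0,0,-0.01],"rotation":[0,0,0]},{"translation":[0,0,-0.012],"rotation":[0,0,0]},{"translation":[0,0,-0.014],"rotation":[0,0,0]},{"translation":[0,0,-0.017],"rotation":[0,0,0]},{"translation":[0,0,-0.019],"rotation":[0,0,0]},{"translation":[0,0,-0.021],"rotation":[0,0,0]}]}}

```text
t: 8.48
eef_pos: [0.4504, 0.2702, 0.1807]
ee_rot: [3.142, -0.0, -1.571]
force: [0.1, -0.5, -6.5]
width: 0.0305
gripper_force: 30.0
```

Call:
{"name": "apply_moves", "arguments": {"steps": [{"translation":[0,0,-0.001],"rotation":[0,0,0]},{"translation":[0,0,-0.002],"rotation":[0,0,0]},{"translation":[0,0,-0.003],"rotation":[0,0,0]},{"translation":[0,0,-0.003],"rotation":[0,0,0]},{"translation":[0,0,-0.004],"rotation":[0,0,0]},{"translation":[0,0,-0.004],"rotation":[0,0,0]},{"translation":[0,0,-0.005],"rotation":[0,0,0]},{"translation":[0,0,-0.005],"rotation":[0,0,0]},{"translation":[0,0,-0.005],"rotation":[0,0,0]},{"translation":[0,0,-0.005],"rotation":[0,0,0]}]}}

```text
t: 9.32
eef_pos: [0.4507, 0.2704, 0.1801]
ee_rot: [-3.141, 0.0, -1.571]
force: [-0.5, -1.4, 2.3]
width: 0.0301
gripper_force: 30.0
```

Call:
{"name": "apply_moves", "arguments": {"steps": [{"translation":[0,0,0],"rotation":[0,0,0]},{"translation":[0,0,0],"rotation":[0,0,0]},{"translation":[0,0,0],"rotation":[0,0,0]},{"translation":[0,0,0],"rotation":[0,0,0]},{"translation":[0,0,0],"rotation":[0,0,0]},{"translation":[0,0,0],"rotation":[0,0,0]},{"translation":[0,0,0],"rotation":[0,0,0]},{"translation":[0,0,0.02],"rotation":[0,0,0]},{"translation":[0,0,0.05],"rotation":[0,0,0]},{"translation":[0,0,0.09],"rotation":[0,0,0]}], "jaw": -1}}

```text
t: 10.15
eef_pos: [0.4502, 0.2701, 0.2025]
ee_rot: [3.141, -0.001, -1.571]
force: [-0.6, -0.0, 0.1]
width: 0.0867
gripper_force: 0.0
```

Call:
{"name": "apply_moves", "arguments": {"steps": [{"translation":[0,0,0.06],"rotation":[0,0,0]},{"translation":[0,0,0.13],"rotation":[0,0,0]},{"translation":[0,0,0.2],"rotation":[0,0,0]},{"translation":[0,0,0.27],"rotation":[0,0,0]},{"translation":[0,0,0.34],"rotation":[0,0,0]},{"translation":[0,-0.05,0.4],"rotation":[0,0,0]},{"translation":[0,-0.12,0.4],"rotation":[0,0,0]},{"translation":[0,-0.22,0.4],"rotation":[0,0,0]},{"translation":[0,-0.32,0.4],"rotation":[0,0,0]},{"translation":[0,-0.42,0.4],"rotation":[0,0,0]}]}}

```text
t: 10.98
eef_pos: [0.45, 0.1639, 0.3027]
ee_rot: [-3.141, 0.001, -1.571]
force: [0.3, -0.1, 0.5]
width: 0.0875
gripper_force: 0.0
```

Call:
{"name": "apply_moves", "arguments": {"steps": [{"translation":[-0.004,-0.1,0],"rotation":[0,0,0]},{"translation":[-0.008,-0.2,0],"rotation":[0,0,0]},{"translation":[-0.012,-0.3,0],"rotation":[0,0,0]},{"translation":[-0.016,-0.4,0],"rotation":[0,0,0]},{"translation":[-0.02,-0.5,0],"rotation":[0,0,0]},{"translation":[-0.024,-0.6,0],"rotation":[0,0,0]},{"translation":[-0.028,-0.7,0],"rotation":[0,0,0]},{"translation":[-0.032,-0.8,0],"rotation":[0,0,0]},{"translation":[-0.036,-0.9,0],"rotation":[0,0,0]},{"translation":[-0.04,-1,0],"rotation":[0,0,0]}]}}

```text
t: 11.82
eef_pos: [0.4398, -0.0863, 0.3028]
ee_rot: [-3.14, 0.0, -1.571]
force: [0.4, -0.0, 0.5]
width: 0.0879
gripper_force: 0.0
```

Call:
{"name": "apply_moves", "arguments": {"steps": [{"translation":[0,-0.1,0],"rotation":[0,0,0]},{"translation":[0,-0.2,0],"rotation":[0,0,0]},{"translation":[0,-0.3,0],"rotation":[0,0,0]},{"translation":[0,-0.4,0],"rotation":[0,0,0]},{"translation":[0,-0.5,0],"rotation":[0,0,0]},{"translation":[0,-0.6,0],"rotation":[0,0,0]},{"translation":[0,-0.7,0],"rotation":[0,0,0]},{"translation":[0,-0.8,0],"rotation":[0,0,0]},{"translation":[0,-0.85,0],"rotation":[0,0,0]},{"translation":[0,-0.852,0],"rotation":[0,0,0]}]}}

```text
t: 12.65
eef_pos: [0.4398, -0.2998, 0.302]
ee_rot: [3.141, -0.0, -1.574]
force: [-0.4, 0.3, -0.2]
width: 0.0874
gripper_force: 0.0
```

Run:
```python
from h import *
s=get_state();print(s['t'],s['eef_pos'],np.degrees(s['ee_rot']),s['width'])
im=grab_frame("top");crop(im,140,150,300,300,5-1,"pics/g2.png")
print(w2px("top",(.4505,.2704,.231)))
```

```text
12.65 [ 0.43977208 -0.29976466  0.3020177 ] [ 1.79964272e+02 -9.24125085e-03 -9.01656858e+01] 0.0873611194916937
[190.41862265 250.20583938]
```

View pics/g2.png

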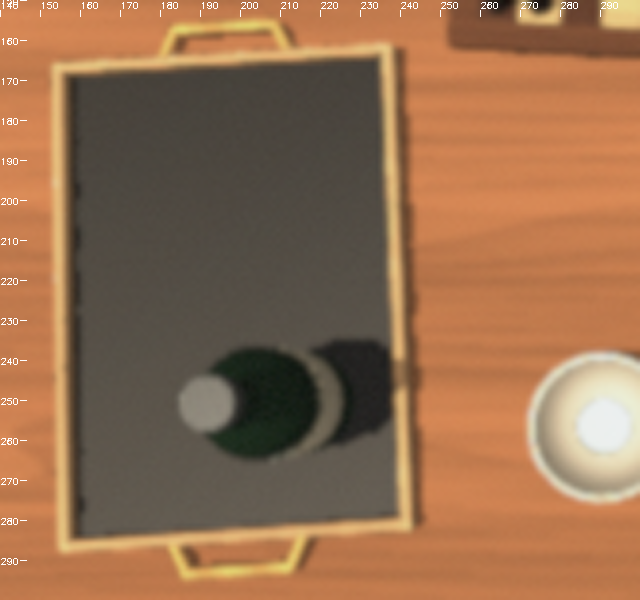

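The bottle stands upright on the tray, its cap at (191,250.5) against a predicted (190.4,250.2), so the top camera's calibration is good to 1-2 mm. Next is the shaker.

Call:
{"name": "apply_moves", "arguments": {"steps": [{"translation":[0,0.01,-0.05],"rotation":[0,0,0]},{"translation":[0,0.01,-0.1],"rotation":[0,0,0]},{"translation":[0,0.01,-0.15],"rotation":[0,0,0]},{"translation":[0,0.01,-0.2],"rotation":[0,0,0]},{"translation":[0,0.01,-0.25],"rotation":[0,0,0]},{"translation":[0,0.01,-0.3],"rotation":[0,0,0]},{"translation":[0,0.01,-0.35],"rotation":[0,0,0]},{"translation":[0,0.01,-0.39],"rotation":[0,0,0]},{"translation":[0,0.01,-0.42],"rotation":[0,0,0]},{"translation":[0,0.01,-0.43],"rotation":[0,0,0]}]}}

```text
t: 13.53
eef_pos: [0.44, -0.2945, 0.1937]
ee_rot: [3.141, 0.001, -1.571]
force: [-0.0, 0.8, -0.8]
width: 0.0876
gripper_force: 0.0
```

Call:
{"name": "apply_moves", "arguments": {"steps": [{"translation":[0,0,0],"rotation":[0,0,0]},{"translation":[0,0,0],"rotation":[0,0,0]},{"translation":[0,0,0],"rotation":[0,0,0]},{"translation":[0,0,0],"rotation":[0,0,0]},{"translation":[0,0,0],"rotation":[0,0,0]},{"translation":[0,0,0],"rotation":[0,0,0]},{"translation":[0,0,0],"rotation":[0,0,0]},{"translation":[0,0,0],"rotation":[0,0,0]},{"translation":[0,0,0],"rotation":[0,0,0]},{"translation":[0,0,0],"rotation":[0,0,0]}], "jaw": 1, "newtons": 30}}

```text
t: 14.37
eef_pos: [0.4406, -0.2953, 0.1946]
ee_rot: [-3.141, -0.0, -1.571]
force: [0.0, 0.5, -0.4]
width: 0.0388
gripper_force: 30.0
```

Call:
{"name": "apply_moves", "arguments": {"steps": [{"translation":[0,0,0.01],"rotation":[0,0,0]},{"translation":[0,0,0.04],"rotation":[0,0,0]},{"translation":[0,0,0.09],"rotation":[0,0,0]},{"translation":[0,0,0.14],"rotation":[0,0,0]},{"translation":[0,0,0.2],"rotation":[0,0,0]},{"translation":[0,0,0.26],"rotation":[0,0,0]},{"translation":[0,0,0.32],"rotation":[0,0,0]},{"translation":[0,0.02,0.38],"rotation":[0,0,0]},{"translation":[0,0.06,0.42],"rotation":[0,0,0]},{"translation":[0,0.12,0.432],"rotation":[0,0,0]}]}}

```text
t: 15.2
eef_pos: [0.4407, -0.2654, 0.3044]
ee_rot: [-3.14, -0.001, -1.572]
force: [1.1, -0.8, -3.0]
width: 0.0385
gripper_force: 29.9
```

Call:
{"name": "apply_moves", "arguments": {"steps": [{"translation":[0.03,0.08,0],"rotation":[0,0,0]},{"translation":[0.06,0.17,0],"rotation":[0,0,0]},{"translation":[0.09,0.26,0],"rotation":[0,0,0]},{"translation":[0.12,0.36,0],"rotation":[0,0,0]},{"translation":[0.15,0.46,0],"rotation":[0,0,0]},{"translation":[0.18,0.56,0],"rotation":[0,0,0]},{"translation":[0.21,0.66,0],"rotation":[0,0,0]},{"translation":[0.24,0.76,0],"rotation":[0,0,0]},{"translation":[0.27,0.86,0],"rotation":[0,0,0]},{"translation":[0.3,0.95,0],"rotation":[0,0,0]}]}}

```text
t: 16.03
eef_pos: [0.5149, -0.0258, 0.3027]
ee_rot: [3.141, 0.0, -1.571]
force: [0.4, -0.5, -2.6]
width: 0.0384
gripper_force: 29.9
```

Call:
{"name": "apply_moves", "arguments": {"steps": [{"translation":[0.03,0.09,0],"rotation":[0,0,0]},{"translation":[0.06,0.18,0],"rotation":[0,0,0]},{"translation":[0.09,0.27,0],"rotation":[0,0,0]},{"translation":[0.12,0.36,0],"rotation":[0,0,0]},{"translation":[0.15,0.46,0],"rotation":[0,0,0]},{"translation":[0.18,0.56,0],"rotation":[0,0,0]},{"translation":[0.18,0.66,0],"rotation":[0,0,0]},{"translation":[0.18,0.76,0],"rotation":[0,0,0]},{"translation":[0.18,0.86,0],"rotation":[0,0,0]},{"translation":[0.18,0.95,0],"rotation":[0,0,0]}]}}

```text
t: 16.87
eef_pos: [0.5595, 0.2116, 0.3023]
ee_rot: [3.141, -0.0, -1.571]
force: [0.1, -0.3, -2.9]
width: 0.038
gripper_force: 29.9
```

Call:
{"name": "apply_moves", "arguments": {"steps": [{"translation":[0,0.09,0],"rotation":[0,0,0]},{"translation":[0,0.18,0],"rotation":[0,0,0]},{"translation":[0,0.27,0],"rotation":[0,0,0]},{"translation":[0,0.36,0],"rotation":[0,0,0]},{"translation":[0,0.44,0],"rotation":[0,0,0]},{"translation":[-0.01,0.52,0],"rotation":[0,0,0]},{"translation":[-0.03,0.57,0],"rotation":[0,0,0]},{"translation":[-0.06,0.6,0],"rotation":[0,0,0]},{"translation":[-0.09,0.6,0],"rotation":[0,0,0]},{"translation":[-0.1,0.6,0],"rotation":[0,0,0]}]}}

```text
t: 17.7
eef_pos: [0.5339, 0.3595, 0.3027]
ee_rot: [3.141, -0.0, -1.57]
force: [-0.1, -0.5, -2.7]
width: 0.0386
gripper_force: 29.9
```

Call:
{"name": "apply_moves", "arguments": {"steps": [{"translation":[0,0,-0.02],"rotation":[0,0,0]},{"translation":[0,0,-0.07],"rotation":[0,0,0]},{"translation":[0,0,-0.13],"rotation":[0,0,0]},{"translation":[0,0,-0.19],"rotation":[0,0,0]},{"translation":[0,0,-0.25],"rotation":[0,0,0]},{"translation":[0,0,-0.31],"rotation":[0,0,0]},{"translation":[0,0,-0.37],"rotation":[0,0,0]},{"translation":[0,0,-0.42],"rotation":[0,0,0]},{"translation":[0,0,-0.45],"rotation":[0,0,0]},{"translation":[0,0,-0.464],"rotation":[0,0,0]}]}}

```text
t: 18.53
eef_pos: [0.5351, 0.3585, 0.1854]
ee_rot: [3.14, -0.001, -1.572]
force: [-0.0, 0.6, -4.8]
width: 0.0386
gripper_force: 29.9
```

Call:
{"name": "apply_moves", "arguments": {"steps": [{"translation":[0,0,-0.003],"rotation":[0,0,0]},{"translation":[0,0,-0.006],"rotation":[0,0,0]},{"translation":[0,0,-0.009],"rotation":[0,0,0]},{"translation":[0,0,-0.012],"rotation":[0,0,0]},{"translation":[0,0,-0.015],"rotation":[0,0,0]},{"translation":[0,0,-0.018],"rotation":[0,0,0]},{"translation":[0,0,-0.021],"rotation":[0,0,0]},{"translation":[0,0,-0.023],"rotation":[0,0,0]},{"translation":[0,0,-0.025],"rotation":[0,0,0]},{"translation":[0,0,-0.026],"rotation":[0,0,0]}]}}

```text
t: 19.37
eef_pos: [0.5356, 0.3598, 0.1807]
ee_rot: [-3.141, 0.0, -1.571]
force: [-1.1, -0.3, 2.4]
width: 0.0389
gripper_force: 30.0
```

Call:
{"name": "apply_moves", "arguments": {"steps": [{"translation":[0,0,0],"rotation":[0,0,0]},{"translation":[0,0,0],"rotation":[0,0,0]},{"translation":[0,0,0],"rotation":[0,0,0]},{"translation":[0,0,0],"rotation":[0,0,0]},{"translation":[0,0,0],"rotation":[0,0,0]},{"translation":[0,0,0],"rotation":[0,0,0]},{"translation":[0,0,0],"rotation":[0,0,0]},{"translation":[0,0,0.02],"rotation":[0,0,0]},{"translation":[0,0,0.05],"rotation":[0,0,0]},{"translation":[0,0,0.09],"rotation":[0,0,0]}], "jaw": -1}}

```text
t: 20.2
eef_pos: [0.5352, 0.3596, 0.2029]
ee_rot: [3.141, -0.001, -1.571]
force: [0.6, 1.0, -0.0]
width: 0.0873
gripper_force: 0.0
```

Call:
{"name": "apply_moves", "arguments": {"steps": [{"translation":[0,0,0.06],"rotation":[0,0,0]},{"translation":[0,0,0.13],"rotation":[0,0,0]},{"translation":[0,0,0.2],"rotation":[0,0,0]},{"translation":[0,0,0.27],"rotation":[0,0,0]},{"translation":[0,0,0.34],"rotation":[0,0,0]},{"translation":[0,-0.05,0.4],"rotation":[0,0,0]},{"translation":[0,-0.12,0.4],"rotation":[0,0,0]},{"translation":[0,-0.22,0.4],"rotation":[0,0,0]},{"translation":[0,-0.32,0.4],"rotation":[0,0,0]},{"translation":[0,-0.42,0.4],"rotation":[0,0,0]}]}}

```text
t: 21.03
eef_pos: [0.5351, 0.2534, 0.3033]
ee_rot: [-3.141, 0.0, -1.571]
force: [0.0, -0.5, 0.3]
width: 0.0876
gripper_force: 0.0
```

Call:
{"name": "apply_moves", "arguments": {"steps": [{"translation":[-0.02,-0.1,0],"rotation":[0,0,0]},{"translation":[-0.04,-0.2,0],"rotation":[0,0,0]},{"translation":[-0.06,-0.3,0],"rotation":[0,0,0]},{"translation":[-0.08,-0.4,0],"rotation":[0,0,0]},{"translation":[-0.1,-0.5,0],"rotation":[0,0,0]},{"translation":[-0.12,-0.6,0],"rotation":[0,0,0]},{"translation":[-0.14,-0.7,0],"rotation":[0,0,0]},{"translation":[-0.16,-0.8,0],"rotation":[0,0,0]},{"translation":[-0.18,-0.9,0],"rotation":[0,0,0]},{"translation":[-0.2,-1,0],"rotation":[0,0,0]}]}}

```text
t: 21.87
eef_pos: [0.4847, 0.0033, 0.3034]
ee_rot: [-3.14, 0.0, -1.571]
force: [-0.1, -1.0, 0.1]
width: 0.0879
gripper_force: 0.0
```

Call:
{"name": "apply_moves", "arguments": {"steps": [{"translation":[-0.02,-0.1,0],"rotation":[0,0,0]},{"translation":[-0.04,-0.2,0],"rotation":[0,0,0]},{"translation":[-0.06,-0.3,0],"rotation":[0,0,0]},{"translation":[-0.08,-0.4,0],"rotation":[0,0,0]},{"translation":[-0.1,-0.5,0],"rotation":[0,0,0]},{"translation":[-0.12,-0.6,0],"rotation":[0,0,0]},{"translation":[-0.14,-0.7,0],"rotation":[0,0,0]},{"translation":[-0.16,-0.8,0],"rotation":[0,0,0]},{"translation":[-0.18,-0.9,0],"rotation":[0,0,0]},{"translation":[-0.184,-1,0],"rotation":[0,0,0]}]}}

```text
t: 22.7
eef_pos: [0.4382, -0.2466, 0.3035]
ee_rot: [-3.14, -0.0, -1.571]
force: [-0.5, 0.6, 0.5]
width: 0.0879
gripper_force: 0.0
```

Call:
{"name": "apply_moves", "arguments": {"steps": [{"translation":[0,-0.1,0],"rotation":[0,0,0]},{"translation":[0,-0.2,0],"rotation":[0,0,0]},{"translation":[0,-0.3,0],"rotation":[0,0,0]},{"translation":[0,-0.4,0],"rotation":[0,0,0]},{"translation":[0,-0.48,0],"rotation":[0,0,0]},{"translation":[0,-0.54,0],"rotation":[0,0,0]},{"translation":[0,-0.57,0],"rotation":[0,0,0]},{"translation":[0,-0.578,0],"rotation":[0,0,0]},{"translation":[0,-0.578,0],"rotation":[0,0,0]},{"translation":[0,-0.578,0],"rotation":[0,0,0]}]}}

```text
t: 23.53
eef_pos: [0.4393, -0.3892, 0.3028]
ee_rot: [-3.141, 0.0, -1.571]
force: [0.5, 1.4, 0.8]
width: 0.0876
gripper_force: 0.0
```

Run:
```python
from h import *
s=get_state();print(s['t'],s['eef_pos'],np.degrees(s['ee_rot']),s['width'])
im=grab_frame("top");cv2.imwrite("pics/top1.png",im);crop(im,140,150,500,330,2,"pics/g3.png")
```

```text
23.5333 [ 0.43925627 -0.38915839  0.30283861] [-1.79981054e+02  3.05288964e-03 -9.00093094e+01] 0.08762620671009107
```

View pics/g3.png

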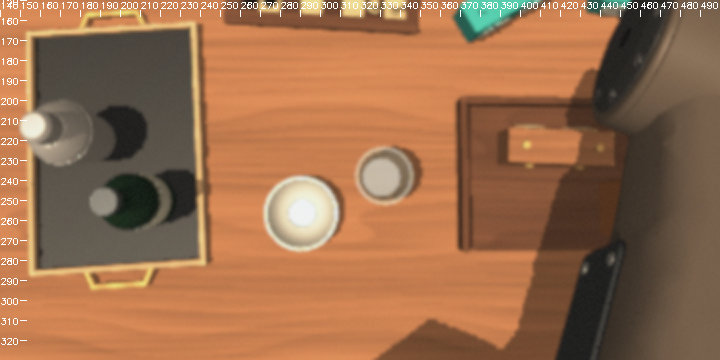

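The tray holds the shaker at (170,212) and the bottle at (205,250), both upright; the bowl and tumbler are unmoved. Next is the decanter.

Call:
{"name": "apply_moves", "arguments": {"steps": [{"translation":[0,0,-0.05],"rotation":[0,0,0]},{"translation":[0,0,-0.1],"rotation":[0,0,0]},{"translation":[0,0,-0.15],"rotation":[0,0,0]},{"translation":[0,0,-0.2],"rotation":[0,0,0]},{"translation":[0,0,-0.25],"rotation":[0,0,0]},{"translation":[0,0,-0.3],"rotation":[0,0,0]},{"translation":[0,0,-0.36],"rotation":[0,0,0]},{"translation":[0,0,-0.41],"rotation":[0,0,0]},{"translation":[0,0,-0.445],"rotation":[0,0,0]},{"translation":[0,0,-0.456],"rotation":[0,0,0]}]}}

```text
t: 24.42
eef_pos: [0.439, -0.3887, 0.1874]
ee_rot: [3.14, 0.001, -1.57]
force: [0.2, 0.6, 0.3]
width: 0.0877
gripper_force: 0.0
```

Call:
{"name": "apply_moves", "arguments": {"steps": [{"translation":[0,0,0],"rotation":[0,0,0]},{"translation":[0,0,0],"rotation":[0,0,0]},{"translation":[0,0,0],"rotation":[0,0,0]},{"translation":[0,0,0],"rotation":[0,0,0]},{"translation":[0,0,0],"rotation":[0,0,0]},{"translation":[0,0,0],"rotation":[0,0,0]},{"translation":[0,0,0],"rotation":[0,0,0]},{"translation":[0,0,0],"rotation":[0,0,0]},{"translation":[0,0,0],"rotation":[0,0,0]},{"translation":[0,0,0],"rotation":[0,0,0]}], "jaw": 1, "newtons": 30}}

```text
t: 25.25
eef_pos: [0.4396, -0.3898, 0.1886]
ee_rot: [-3.141, -0.0, -1.571]
force: [1.1, 0.7, -0.4]
width: 0.0311
gripper_force: 30.0
```

Call:
{"name": "apply_moves", "arguments": {"steps": [{"translation":[0,0,0.01],"rotation":[0,0,0]},{"translation":[0,0,0.04],"rotation":[0,0,0]},{"translation":[0,0,0.09],"rotation":[0,0,0]},{"translation":[0,0,0.15],"rotation":[0,0,0]},{"translation":[0,0,0.21],"rotation":[0,0,0]},{"translation":[0,0,0.27],"rotation":[0,0,0]},{"translation":[0,0,0.34],"rotation":[0,0,0]},{"translation":[0,0.02,0.4],"rotation":[0,0,0]},{"translation":[0,0.06,0.44],"rotation":[0,0,0]},{"translation":[0,0.12,0.456],"rotation":[0,0,0]}]}}

```text
t: 26.08
eef_pos: [0.4395, -0.3599, 0.304]
ee_rot: [-3.141, -0.001, -1.572]
force: [0.2, 0.2, -4.6]
width: 0.0317
gripper_force: 30.0
```

Call:
{"name": "apply_moves", "arguments": {"steps": [{"translation":[0.02,0.09,0],"rotation":[0,0,0]},{"translation":[0.05,0.18,0],"rotation":[0,0,0]},{"translation":[0.08,0.28,0],"rotation":[0,0,0]},{"translation":[0.12,0.38,0],"rotation":[0,0,0]},{"translation":[0.16,0.48,0],"rotation":[0,0,0]},{"translation":[0.2,0.58,0],"rotation":[0,0,0]},{"translation":[0.24,0.68,0],"rotation":[0,0,0]},{"translation":[0.28,0.78,0],"rotation":[0,0,0]},{"translation":[0.32,0.88,0],"rotation":[0,0,0]},{"translation":[0.36,0.98,0],"rotation":[0,0,0]}]}}

```text
t: 26.92
eef_pos: [0.5289, -0.1128, 0.3024]
ee_rot: [3.141, 0.0, -1.571]
force: [-0.2, 0.2, -5.5]
width: 0.0318
gripper_force: 30.0
```

Call:
{"name": "apply_moves", "arguments": {"steps": [{"translation":[0.04,0.1,0],"rotation":[0,0,0]},{"translation":[0.08,0.2,0],"rotation":[0,0,0]},{"translation":[0.12,0.3,0],"rotation":[0,0,0]},{"translation":[0.16,0.4,0],"rotation":[0,0,0]},{"translation":[0.2,0.5,0],"rotation":[0,0,0]},{"translation":[0.24,0.6,0],"rotation":[0,0,0]},{"translation":[0.28,0.7,0],"rotation":[0,0,0]},{"translation":[0.32,0.8,0],"rotation":[0,0,0]},{"translation":[0.36,0.9,0],"rotation":[0,0,0]},{"translation":[0.38,1,0],"rotation":[0,0,0]}]}}

```text
t: 27.75
eef_pos: [0.6242, 0.137, 0.3019]
ee_rot: [3.14, -0.0, -1.571]
force: [0.5, -0.6, -5.2]
width: 0.0316
gripper_force: 30.0
```

Call:
{"name": "apply_moves", "arguments": {"steps": [{"translation":[0,0.1,0],"rotation":[0,0,0]},{"translation":[0,0.2,0],"rotation":[0,0,0]},{"translation":[0,0.3,0],"rotation":[0,0,0]},{"translation":[0,0.38,0],"rotation":[0,0,0]},{"translation":[0,0.46,0],"rotation":[0,0,0]},{"translation":[0,0.51,0],"rotation":[0,0,0]},{"translation":[0,0.53,0],"rotation":[0,0,0]},{"translation":[0,0.536,0],"rotation":[0,0,0]},{"translation":[0,0.536,0],"rotation":[0,0,0]},{"translation":[0,0.536,0],"rotation":[0,0,0]}]}}

```text
t: 28.58
eef_pos: [0.6244, 0.2683, 0.3027]
ee_rot: [3.141, -0.0, -1.572]
force: [-0.0, -0.4, -4.8]
width: 0.0313
gripper_force: 30.0
```

Call:
{"name": "apply_moves", "arguments": {"steps": [{"translation":[0,0,-0.03],"rotation":[0,0,0]},{"translation":[0,0,-0.08],"rotation":[0,0,0]},{"translation":[0,0,-0.14],"rotation":[0,0,0]},{"translation":[0,0,-0.2],"rotation":[0,0,0]},{"translation":[0,0,-0.27],"rotation":[0,0,0]},{"translation":[0,0,-0.34],"rotation":[0,0,0]},{"translation":[0,0,-0.4],"rotation":[0,0,0]},{"translation":[0,0,-0.45],"rotation":[0,0,0]},{"translation":[0,0,-0.48],"rotation":[0,0,0]},{"translation":[0,0,-0.492],"rotation":[0,0,0]}]}}

```text
t: 29.42
eef_pos: [0.6239, 0.2685, 0.178]
ee_rot: [3.14, -0.001, -1.572]
force: [0.4, -0.0, -4.7]
width: 0.0314
gripper_force: 30.0
```

Call:
{"name": "apply_moves", "arguments": {"steps": [{"translation":[0,0,-0.003],"rotation":[0,0,0]},{"translation":[0,0,-0.006],"rotation":[0,0,0]},{"translation":[0,0,-0.009],"rotation":[0,0,0]},{"translation":[0,0,-0.012],"rotation":[0,0,0]},{"translation":[0,0,-0.014],"rotation":[0,0,0]},{"translation":[0,0,-0.016],"rotation":[0,0,0]},{"translation":[0,0,-0.018],"rotation":[0,0,0]},{"translation":[0,0,-0.02],"rotation":[0,0,0]},{"translation":[0,0,-0.022],"rotation":[0,0,0]},{"translation":[0,0,-0.022],"rotation":[0,0,0]}]}}

```text
t: 30.25
eef_pos: [0.6246, 0.2693, 0.1746]
ee_rot: [-3.141, 0.0, -1.571]
force: [-0.5, -0.5, -1.2]
width: 0.0319
gripper_force: 30.0
```

Call:
{"name": "apply_moves", "arguments": {"steps": [{"translation":[0,0,0],"rotation":[0,0,0]},{"translation":[0,0,0],"rotation":[0,0,0]},{"translation":[0,0,0],"rotation":[0,0,0]},{"translation":[0,0,0],"rotation":[0,0,0]},{"translation":[0,0,0],"rotation":[0,0,0]},{"translation":[0,0,0],"rotation":[0,0,0]},{"translation":[0,0,0],"rotation":[0,0,0]},{"translation":[0,0,0.02],"rotation":[0,0,0]},{"translation":[0,0,0.05],"rotation":[0,0,0]},{"translation":[0,0,0.09],"rotation":[0,0,0]}], "jaw": -1}}

```text
t: 31.08
eef_pos: [0.6242, 0.2691, 0.1969]
ee_rot: [3.141, -0.001, -1.571]
force: [0.3, -0.2, 0.5]
width: 0.0867
gripper_force: 0.0
```

Call:
{"name": "apply_moves", "arguments": {"steps": [{"translation":[0,0,0.06],"rotation":[0,0,0]},{"translation":[0,0,0.13],"rotation":[0,0,0]},{"translation":[0,0,0.2],"rotation":[0,0,0]},{"translation":[0,0,0.27],"rotation":[0,0,0]},{"translation":[0,0,0.34],"rotation":[0,0,0]},{"translation":[0,-0.04,0.4],"rotation":[0,0,0]},{"translation":[0,-0.1,0.42],"rotation":[0,0,0]},{"translation":[0,-0.2,0.42],"rotation":[0,0,0]},{"translation":[0,-0.3,0.42],"rotation":[0,0,0]},{"translation":[0,-0.4,0.42],"rotation":[0,0,0]}]}}

```text
t: 31.92
eef_pos: [0.624, 0.1677, 0.302]
ee_rot: [-3.141, 0.0, -1.571]
force: [0.5, 0.4, 0.9]
width: 0.0876
gripper_force: 0.0
```

Call:
{"name": "apply_moves", "arguments": {"steps": [{"translation":[-0.02,-0.1,0],"rotation":[0,0,-0.01]},{"translation":[-0.04,-0.2,0],"rotation":[0,0,-0.02]},{"translation":[-0.07,-0.3,0],"rotation":[0,0,-0.03]},{"translation":[-0.1,-0.4,0],"rotation":[0,0,-0.04]},{"translation":[-0.13,-0.5,0],"rotation":[0,0,-0.05]},{"translation":[-0.16,-0.6,0],"rotation":[0,0,-0.06]},{"translation":[-0.19,-0.7,0],"rotation":[0,0,-0.07]},{"translation":[-0.22,-0.8,0],"rotation":[0,0,-0.08]},{"translation":[-0.25,-0.9,0],"rotation":[0,0,-0.087]},{"translation":[-0.28,-1,0],"rotation":[0,0,-0.087]}], "jaw": -0.6}}

```text
t: 32.75
eef_pos: [0.5533, -0.0825, 0.302]
ee_rot: [-3.141, 0.0, -1.617]
force: [1.3, -0.8, 0.1]
width: 0.0697
gripper_force: 0.0
```

Call:
{"name": "apply_moves", "arguments": {"steps": [{"translation":[-0.03,-0.1,0],"rotation":[0,0,0]},{"translation":[-0.06,-0.2,0],"rotation":[0,0,0]},{"translation":[-0.09,-0.3,0],"rotation":[0,0,0]},{"translation":[-0.11,-0.4,0],"rotation":[0,0,0]},{"translation":[-0.13,-0.5,0],"rotation":[0,0,0]},{"translation":[-0.14,-0.6,0],"rotation":[0,0,0]},{"translation":[-0.142,-0.7,0],"rotation":[0,0,0]},{"translation":[-0.142,-0.77,0],"rotation":[0,0,0]},{"translation":[-0.142,-0.8,0],"rotation":[0,0,0]},{"translation":[-0.142,-0.8,0],"rotation":[0,0,0]}]}}

```text
t: 33.58
eef_pos: [0.518, -0.2824, 0.3014]
ee_rot: [3.141, -0.0, -1.619]
force: [0.2, 0.7, 0.3]
width: 0.0698
gripper_force: 0.0
```

Run:
```python
from h import *
s=get_state();print(s['t'],s['eef_pos'],np.degrees(s['ee_rot']),s['width'])
im=grab_frame("scene");cv2.imwrite("pics/s1.png",im)
```

```text
33.5833 [ 0.51803725 -0.282426    0.30139652] [ 1.79974473e+02 -1.39341141e-03 -9.27694497e+01] 0.06984429126746428
```

View pics/s1.png

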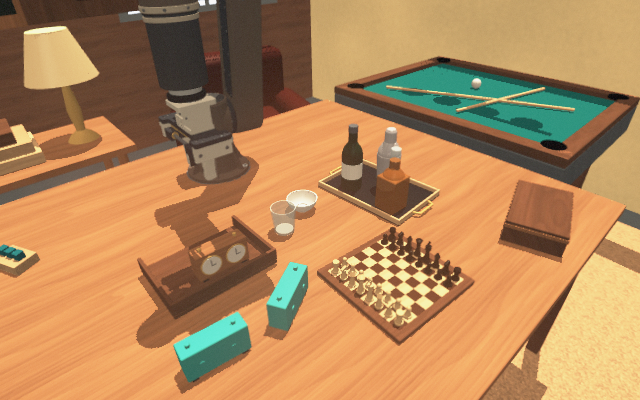

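All three stand upright on the tray (350,160; 390,150; 393,185), and the clock at (222,258) is free. I'll descend on it.

Call:
{"name": "apply_moves", "arguments": {"steps": [{"translation":[0,0,-0.06],"rotation":[0,0,0]},{"translation":[0,0,-0.18],"rotation":[0,0,0]},{"translation":[0,0,-0.3],"rotation":[0,0,0]},{"translation":[0,0,-0.42],"rotation":[0,0,0]},{"translation":[0,0,-0.54],"rotation":[0,0,0]},{"translation":[0,0,-0.66],"rotation":[0,0,0]},{"translation":[0,0,-0.77],"rotation":[0,0,0]},{"translation":[0,0,-0.86],"rotation":[0,0,0]},{"translation":[0,0,-0.92],"rotation":[0,0,0]},{"translation":[0,0,-0.94],"rotation":[0,0,0]}]}}

```text
t: 34.47
eef_pos: [0.5173, -0.2793, 0.0641]
ee_rot: [3.138, 0.001, -1.616]
force: [-0.6, 0.5, -0.0]
width: 0.0702
gripper_force: 0.0
```

Call:
{"name": "apply_moves", "arguments": {"steps": [{"translation":[0,0,0],"rotation":[0,0,0]},{"translation":[0,0,0],"rotation":[0,0,0]},{"translation":[0,0,0],"rotation":[0,0,0]},{"translation":[0,0,0],"rotation":[0,0,0]},{"translation":[0,0,0],"rotation":[0,0,0]},{"translation":[0,0,0],"rotation":[0,0,0]},{"translation":[0,0,0],"rotation":[0,0,0]},{"translation":[0,0,0],"rotation":[0,0,0]},{"translation":[0,0,0],"rotation":[0,0,0]},{"translation":[0,0,0],"rotation":[0,0,0]}], "jaw": 1, "newtons": 30}}

```text
t: 35.3
eef_pos: [0.52, -0.2809, 0.0679]
ee_rot: [-3.139, -0.001, -1.616]
force: [0.3, 2.4, 6.3]
width: 0.0459
gripper_force: 30.0
```

Call:
{"name": "apply_moves", "arguments": {"steps": [{"translation":[0,0,0.01],"rotation":[0,0,0]},{"translation":[0,0,0.04],"rotation":[0,0,0]},{"translation":[0,0,0.09],"rotation":[0,0,0]},{"translation":[0,0,0.15],"rotation":[0,0,0]},{"translation":[0,0,0.21],"rotation":[0,0,0]},{"translation":[0,0,0.27],"rotation":[0,0,0]},{"translation":[0,0,0.33],"rotation":[0,0,0]},{"translation":[0,0,0.39],"rotation":[0,0,0]},{"translation":[0,0,0.44],"rotation":[0,0,0]},{"translation":[0,0,0.456],"rotation":[0,0,0]}]}}

```text
t: 36.13
eef_pos: [0.5192, -0.281, 0.1827]
ee_rot: [-3.14, -0.0, -1.617]
force: [0.9, 0.5, -4.0]
width: 0.0456
gripper_force: 30.0
```

Call:
{"name": "apply_moves", "arguments": {"steps": [{"translation":[0.02,0.05,0],"rotation":[0,0,0]},{"translation":[0.05,0.12,0],"rotation":[0,0,0]},{"translation":[0.09,0.2,0],"rotation":[0,0,0]},{"translation":[0.13,0.28,0],"rotation":[0,0,0]},{"translation":[0.17,0.36,0],"rotation":[0,0,0]},{"translation":[0.21,0.44,0],"rotation":[0,0,0]},{"translation":[0.25,0.52,0],"rotation":[0,0,0]},{"translation":[0.28,0.6,0],"rotation":[0,0,0]},{"translation":[0.31,0.68,0],"rotation":[0,0,0]},{"translation":[0.34,0.76,0],"rotation":[0,0,0]}]}}

```text
t: 36.97
eef_pos: [0.6033, -0.0892, 0.1793]
ee_rot: [3.139, 0.0, -1.617]
force: [0.7, -0.2, -4.4]
width: 0.0458
gripper_force: 30.0
```

Call:
{"name": "apply_moves", "arguments": {"steps": [{"translation":[0.04,0.08,0],"rotation":[0,0,0]},{"translation":[0.08,0.16,0],"rotation":[0,0,0]},{"translation":[0.12,0.24,0],"rotation":[0,0,0]},{"translation":[0.15,0.32,0],"rotation":[0,0,0]},{"translation":[0.18,0.4,0],"rotation":[0,0,0]},{"translation":[0.2,0.46,0],"rotation":[0,0,0]},{"translation":[0.204,0.49,0],"rotation":[0,0,0]},{"translation":[0.204,0.498,0],"rotation":[0,0,0]},{"translation":[0.204,0.498,0],"rotation":[0,0,0]},{"translation":[0.204,0.498,0],"rotation":[0,0,0]}]}}

```text
t: 37.8
eef_pos: [0.6543, 0.0332, 0.1804]
ee_rot: [3.141, -0.0, -1.617]
force: [-0.4, 1.1, -4.0]
width: 0.0459
gripper_force: 30.0
```

Run:
```python
from h import *
s=get_state();print(s['t'],s['eef_pos'],np.degrees(s['ee_rot']),s['width'])
a=grab_frame("scene")[180:360,200:500];b=grab_frame("top")[60:240,220:420]
cv2.imwrite("pics/g4.png",cv2.resize(np.hstack([a,b]),None,fx=1.6,fy=1.6,interpolation=cv2.INTER_CUBIC))
```

```text
37.8 [0.65430937 0.03318539 0.18037842] [ 1.79960201e+02 -1.67872256e-02 -9.26411165e+01] 0.04585976014446747
```

View pics/g4.png

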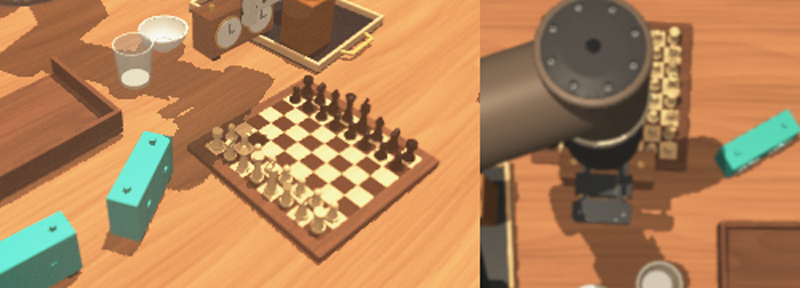

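The clock hangs level in front of the board's near edge, and the men are undisturbed. I'll lower it.

Call:
{"name": "apply_moves", "arguments": {"steps": [{"translation":[0,0,-0.03],"rotation":[0,0,0]},{"translation":[0,0,-0.08],"rotation":[0,0,0]},{"translation":[0,0,-0.14],"rotation":[0,0,0]},{"translation":[0,0,-0.21],"rotation":[0,0,0]},{"translation":[0,0,-0.28],"rotation":[0,0,0]},{"translation":[0,0,-0.35],"rotation":[0,0,0]},{"translation":[0,0,-0.42],"rotation":[0,0,0]},{"translation":[0,0,-0.47],"rotation":[0,0,0]},{"translation":[0,0,-0.5],"rotation":[0,0,0]},{"translation":[0,0,-0.514],"rotation":[0,0,0]}]}}

```text
t: 38.73
eef_pos: [0.6542, 0.0332, 0.0506]
ee_rot: [3.14, -0.001, -1.617]
force: [0.3, -0.0, -4.2]
width: 0.0456
gripper_force: 30.0
```

Call:
{"name": "apply_moves", "arguments": {"steps": [{"translation":[0,0,-0.003],"rotation":[0,0,0]},{"translation":[0,0,-0.006],"rotation":[0,0,0]},{"translation":[0,0,-0.008],"rotation":[0,0,0]},{"translation":[0,0,-0.01],"rotation":[0,0,0]},{"translation":[0,0,-0.012],"rotation":[0,0,0]},{"translation":[0,0,-0.014],"rotation":[0,0,0]},{"translation":[0,0,-0.016],"rotation":[0,0,0]},{"translation":[0,0,-0.017],"rotation":[0,0,0]},{"translation":[0,0,-0.018],"rotation":[0,0,0]},{"translation":[0,0,-0.018],"rotation":[0,0,0]}]}}

```text
t: 39.57
eef_pos: [0.6549, 0.0338, 0.048]
ee_rot: [-3.141, 0.0, -1.617]
force: [-1.9, 1.1, 0.9]
width: 0.046
gripper_force: 30.0
```

Call:
{"name": "apply_moves", "arguments": {"steps": [{"translation":[0,0,0],"rotation":[0,0,0]},{"translation":[0,0,0],"rotation":[0,0,0]},{"translation":[0,0,0],"rotation":[0,0,0]},{"translation":[0,0,0],"rotation":[0,0,0]},{"translation":[0,0,0],"rotation":[0,0,0]},{"translation":[0,0,0],"rotation":[0,0,0]},{"translation":[0,0,0.02],"rotation":[0,0,0]},{"translation":[0,0,0.05],"rotation":[0,0,0]},{"translation":[0,0,0.1],"rotation":[0,0,0]},{"translation":[0,0,0.16],"rotation":[0,0,0]}], "jaw": -0.6}}

```text
t: 40.4
eef_pos: [0.6546, 0.0336, 0.0884]
ee_rot: [3.141, -0.0, -1.617]
force: [0.8, 0.5, 0.3]
width: 0.0702
gripper_force: 0.0
```

Call:
{"name": "apply_moves", "arguments": {"steps": [{"translation":[0,0,0.09],"rotation":[0,0,0]},{"translation":[0,0,0.18],"rotation":[0,0,0]},{"translation":[0,0,0.27],"rotation":[0,0,0]},{"translation":[0,0,0.36],"rotation":[0,0,0]},{"translation":[0,0,0.45],"rotation":[0,0,0]},{"translation":[0,0,0.54],"rotation":[0,0,0]},{"translation":[0,0,0.63],"rotation":[0,0,0]},{"translation":[0,0,0.72],"rotation":[0,0,0]},{"translation":[0,0,0.8],"rotation":[0,0,0]},{"translation":[0,0,0.86],"rotation":[0,0,0]}]}}

```text
t: 41.23
eef_pos: [0.6551, 0.0336, 0.3066]
ee_rot: [-3.138, 0.001, -1.617]
force: [-0.0, -0.6, 0.2]
width: 0.0705
gripper_force: 0.0
```

Call:
{"name": "apply_moves", "arguments": {"steps": [{"translation":[-0.01,0.08,0],"rotation":[0,0,0.02]},{"translation":[-0.02,0.18,0],"rotation":[0,0,0.03]},{"translation":[-0.03,0.28,0],"rotation":[0,0,0.04]},{"translation":[-0.05,0.38,0],"rotation":[0,0,0.05]},{"translation":[-0.07,0.48,0],"rotation":[0,0,0.06]},{"translation":[-0.09,0.58,0],"rotation":[0,0,0.07]},{"translation":[-0.1,0.7,0],"rotation":[0,0,0.08]},{"translation":[-0.11,0.82,0],"rotation":[0,0,0.087]},{"translation":[-0.122,0.91,0],"rotation":[0,0,0.087]},{"translation":[-0.122,0.943,0],"rotation":[0,0,0.087]}], "jaw": -1}}

```text
t: 42.07
eef_pos: [0.6236, 0.2724, 0.3038]
ee_rot: [-3.141, 0.001, -1.569]
force: [-0.7, -0.6, 0.0]
width: 0.0878
gripper_force: 0.0
```

Run:
```python
from h import *
s=get_state();print(s['t'],s['eef_pos'],np.degrees(s['ee_rot']),s['width'])
im=grab_frame("top");cv2.imwrite("pics/top2.png",im)
crop(grab_frame("scene"),270,170,480,340,3,"pics/g5.png")
```

```text
42.0667 [0.62361791 0.27238328 0.30382514] [-1.79946912e+02  6.05226271e-02 -8.98910019e+01] 0.08780847593960725
```

View pics/g5.png

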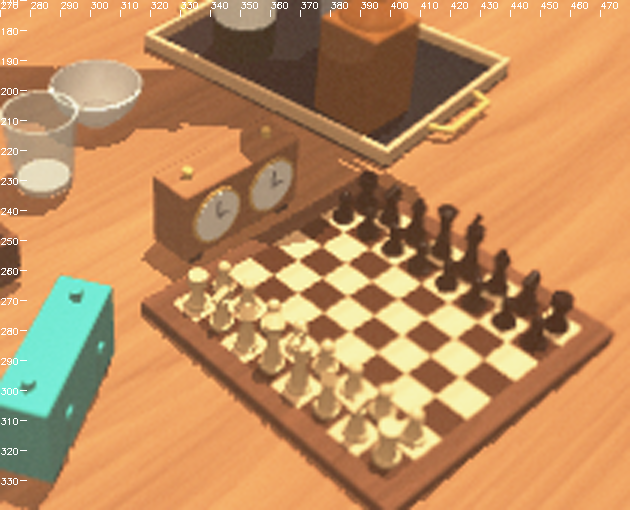

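The clock stands upright along the board's near edge, dials towards the board, with a small gap. Now the decanter goes back.

Call:
{"name": "apply_moves", "arguments": {"steps": [{"translation":[0,0,-0.04],"rotation":[0,0,0]},{"translation":[0,0,-0.1],"rotation":[0,0,0]},{"translation":[0,0,-0.16],"rotation":[0,0,0]},{"translation":[0,0,-0.22],"rotation":[0,0,0]},{"translation":[0,0,-0.28],"rotation":[0,0,0]},{"translation":[0,0,-0.34],"rotation":[0,0,0]},{"translation":[0,0,-0.4],"rotation":[0,0,0]},{"translation":[0,0,-0.45],"rotation":[0,0,0]},{"translation":[0,0,-0.49],"rotation":[0,0,0]},{"translation":[0,0,-0.512],"rotation":[0,0,0]}]}}

```text
t: 43.0
eef_pos: [0.624, 0.2684, 0.1731]
ee_rot: [3.14, -0.001, -1.572]
force: [-0.1, -0.5, 0.2]
width: 0.0875
gripper_force: 0.0
```

Call:
{"name": "apply_moves", "arguments": {"steps": [{"translation":[0,0,0],"rotation":[0,0,0]},{"translation":[0,0,0],"rotation":[0,0,0]},{"translation":[0,0,0],"rotation":[0,0,0]},{"translation":[0,0,0],"rotation":[0,0,0]},{"translation":[0,0,0],"rotation":[0,0,0]},{"translation":[0,0,0],"rotation":[0,0,0]},{"translation":[0,0,0],"rotation":[0,0,0]},{"translation":[0,0,0],"rotation":[0,0,0]},{"translation":[0,0,0],"rotation":[0,0,0]},{"translation":[0,0,0],"rotation":[0,0,0]}], "jaw": 1, "newtons": 30}}

```text
t: 43.83
eef_pos: [0.6245, 0.2696, 0.1746]
ee_rot: [-3.141, 0.0, -1.571]
force: [-0.4, -0.4, -0.2]
width: 0.0317
gripper_force: 30.0
```

Call:
{"name": "apply_moves", "arguments": {"steps": [{"translation":[0,0,0.01],"rotation":[0,0,0]},{"translation":[0,0,0.04],"rotation":[0,0,0]},{"translation":[0,0,0.09],"rotation":[0,0,0]},{"translation":[0,0,0.15],"rotation":[0,0,0]},{"translation":[0,0,0.22],"rotation":[0,0,0]},{"translation":[0,0,0.29],"rotation":[0,0,0]},{"translation":[0,0,0.36],"rotation":[0,0,0]},{"translation":[0,-0.02,0.43],"rotation":[0,0,0]},{"translation":[0,-0.06,0.49],"rotation":[0,0,0]},{"translation":[0,-0.12,0.512],"rotation":[0,0,0]}]}}

```text
t: 44.67
eef_pos: [0.6251, 0.2402, 0.306]
ee_rot: [-3.138, 0.002, -1.57]
force: [0.6, -0.2, -4.3]
width: 0.0314
gripper_force: 30.0
```

Call:
{"name": "apply_moves", "arguments": {"steps": [{"translation":[0,-0.08,0],"rotation":[0,0,0]},{"translation":[0,-0.17,0],"rotation":[0,0,0]},{"translation":[0,-0.26,0],"rotation":[0,0,0]},{"translation":[-0.02,-0.36,0],"rotation":[0,0,0]},{"translation":[-0.05,-0.46,0],"rotation":[0,0,0]},{"translation":[-0.08,-0.56,0],"rotation":[0,0,0]},{"translation":[-0.12,-0.66,0],"rotation":[0,0,0]},{"translation":[-0.16,-0.76,0],"rotation":[0,0,0]},{"translation":[-0.2,-0.86,0],"rotation":[0,0,0]},{"translation":[-0.24,-0.96,0],"rotation":[0,0,0]}]}}

```text
t: 45.5
eef_pos: [0.563, -0.0023, 0.3027]
ee_rot: [3.141, 0.0, -1.572]
force: [-0.5, -0.6, -5.2]
width: 0.0317
gripper_force: 30.0
```

Call:
{"name": "apply_moves", "arguments": {"steps": [{"translation":[-0.04,-0.1,0],"rotation":[0,0,0]},{"translation":[-0.08,-0.2,0],"rotation":[0,0,0]},{"translation":[-0.12,-0.3,0],"rotation":[0,0,0]},{"translation":[-0.16,-0.4,0],"rotation":[0,0,0]},{"translation":[-0.2,-0.5,0],"rotation":[0,0,0]},{"translation":[-0.24,-0.6,0],"rotation":[0,0,0]},{"translation":[-0.28,-0.7,0],"rotation":[0,0,0]},{"translation":[-0.32,-0.8,0],"rotation":[0,0,0]},{"translation":[-0.36,-0.9,0],"rotation":[0,0,0]},{"translation":[-0.4,-0.98,0],"rotation":[0,0,0]}]}}

```text
t: 46.33
eef_pos: [0.4628, -0.2473, 0.3028]
ee_rot: [3.141, -0.0, -1.572]
force: [0.5, 0.9, -5.5]
width: 0.0313
gripper_force: 30.0
```

Call:
{"name": "apply_moves", "arguments": {"steps": [{"translation":[-0.03,-0.1,0],"rotation":[0,0,0]},{"translation":[-0.06,-0.2,0],"rotation":[0,0,0]},{"translation":[-0.08,-0.3,0],"rotation":[0,0,0]},{"translation":[-0.1,-0.4,0],"rotation":[0,0,0]},{"translation":[-0.1,-0.48,0],"rotation":[0,0,0]},{"translation":[-0.1,-0.54,0],"rotation":[0,0,0]},{"translation":[-0.1,-0.57,0],"rotation":[0,0,0]},{"translation":[-0.1,-0.576,0],"rotation":[0,0,0]},{"translation":[-0.1,-0.576,0],"rotation":[0,0,0]},{"translation":[-0.1,-0.576,0],"rotation":[0,0,0]}]}}

```text
t: 47.17
eef_pos: [0.4391, -0.3888, 0.3025]
ee_rot: [3.141, 0.0, -1.571]
force: [0.3, 0.3, -4.3]
width: 0.0318
gripper_force: 30.0
```

Call:
{"name": "apply_moves", "arguments": {"steps": [{"translation":[0,0,-0.03],"rotation":[0,0,0]},{"translation":[0,0,-0.08],"rotation":[0,0,0]},{"translation":[0,0,-0.14],"rotation":[0,0,0]},{"translation":[0,0,-0.2],"rotation":[0,0,0]},{"translation":[0,0,-0.26],"rotation":[0,0,0]},{"translation":[0,0,-0.32],"rotation":[0,0,0]},{"translation":[0,0,-0.37],"rotation":[0,0,0]},{"translation":[0,0,-0.41],"rotation":[0,0,0]},{"translation":[0,0,-0.43],"rotation":[0,0,0]},{"translation":[0,0,-0.438],"rotation":[0,0,0]}]}}

```text
t: 48.0
eef_pos: [0.4392, -0.3889, 0.1922]
ee_rot: [3.141, 0.001, -1.57]
force: [0.0, -0.2, -5.5]
width: 0.0315
gripper_force: 30.0
```

Call:
{"name": "apply_moves", "arguments": {"steps": [{"translation":[0,0,-0.003],"rotation":[0,0,0]},{"translation":[0,0,-0.006],"rotation":[0,0,0]},{"translation":[0,0,-0.008],"rotation":[0,0,0]},{"translation":[0,0,-0.01],"rotation":[0,0,0]},{"translation":[0,0,-0.012],"rotation":[0,0,0]},{"translation":[0,0,-0.014],"rotation":[0,0,0]},{"translation":[0,0,-0.016],"rotation":[0,0,0]},{"translation":[0,0,-0.018],"rotation":[0,0,0]},{"translation":[0,0,-0.019],"rotation":[0,0,0]},{"translation":[0,0,-0.019],"rotation":[0,0,0]}]}}

```text
t: 48.83
eef_pos: [0.4395, -0.3896, 0.1886]
ee_rot: [-3.141, -0.0, -1.571]
force: [-1.3, -0.7, -2.8]
width: 0.0315
gripper_force: 30.0
```

Call:
{"name": "apply_moves", "arguments": {"steps": [{"translation":[0,0,0],"rotation":[0,0,0]},{"translation":[0,0,0],"rotation":[0,0,0]},{"translation":[0,0,0],"rotation":[0,0,0]},{"translation":[0,0,0],"rotation":[0,0,0]},{"translation":[0,0,0],"rotation":[0,0,0]},{"translation":[0,0,0],"rotation":[0,0,0]},{"translation":[0,0,0],"rotation":[0,0,0]},{"translation":[0,0,0.02],"rotation":[0,0,0]},{"translation":[0,0,0.05],"rotation":[0,0,0]},{"translation":[0,0,0.09],"rotation":[0,0,0]}], "jaw": -1}}

```text
t: 49.67
eef_pos: [0.4392, -0.3894, 0.2112]
ee_rot: [3.141, 0.0, -1.571]
force: [-0.3, 0.4, 1.2]
width: 0.0869
gripper_force: 0.0
```

Call:
{"name": "apply_moves", "arguments": {"steps": [{"translation":[0,0,0.06],"rotation":[0,0,0]},{"translation":[0,0,0.13],"rotation":[0,0,0]},{"translation":[0,0,0.2],"rotation":[0,0,0]},{"translation":[0,0,0.27],"rotation":[0,0,0]},{"translation":[0,0,0.33],"rotation":[0,0,0]},{"translation":[0,0.05,0.366],"rotation":[0,0,0]},{"translation":[0,0.12,0.366],"rotation":[0,0,0]},{"translation":[0,0.22,0.366],"rotation":[0,0,0]},{"translation":[0,0.32,0.366],"rotation":[0,0,0]},{"translation":[0,0.42,0.366],"rotation":[0,0,0]}]}}

```text
t: 50.5
eef_pos: [0.439, -0.2832, 0.303]
ee_rot: [-3.141, -0.0, -1.572]
force: [-0.3, 0.2, -0.2]
width: 0.0876
gripper_force: 0.0
```

Call:
{"name": "apply_moves", "arguments": {"steps": [{"translation":[0.02,0.1,0],"rotation":[0,0,0]},{"translation":[0.04,0.2,0],"rotation":[0,0,0]},{"translation":[0.06,0.3,0],"rotation":[0,0,0]},{"translation":[0.08,0.4,0],"rotation":[0,0,0]},{"translation":[0.1,0.5,0],"rotation":[0,0,0]},{"translation":[0.12,0.6,0],"rotation":[0,0,0]},{"translation":[0.14,0.7,0],"rotation":[0,0,0]},{"translation":[0.16,0.8,0],"rotation":[0,0,0]},{"translation":[0.18,0.9,0],"rotation":[0,0,0]},{"translation":[0.2,1,0],"rotation":[0,0,0]}]}}

```text
t: 51.33
eef_pos: [0.4891, -0.0329, 0.3032]
ee_rot: [-3.141, 0.0, -1.571]
force: [0.7, 0.2, 0.5]
width: 0.0877
gripper_force: 0.0
```

Call:
{"name": "apply_moves", "arguments": {"steps": [{"translation":[0.02,0.1,0],"rotation":[0,0,0]},{"translation":[0.04,0.2,0],"rotation":[0,0,0]},{"translation":[0.06,0.3,0],"rotation":[0,0,0]},{"translation":[0.08,0.4,0],"rotation":[0,0,0]},{"translation":[0.1,0.5,0],"rotation":[0,0,0]},{"translation":[0.12,0.6,0],"rotation":[0,0,0]},{"translation":[0.14,0.7,0],"rotation":[0,0,0]},{"translation":[0.16,0.8,0],"rotation":[0,0,0]},{"translation":[0.18,0.9,0],"rotation":[0,0,0]},{"translation":[0.185,1,0],"rotation":[0,0,0]}]}}

```text
t: 52.17
eef_pos: [0.5355, 0.2171, 0.303]
ee_rot: [-3.141, 0.0, -1.571]
force: [0.5, 0.6, 0.0]
width: 0.0876
gripper_force: 0.0
```

Call:
{"name": "apply_moves", "arguments": {"steps": [{"translation":[0,0.1,0],"rotation":[0,0,0]},{"translation":[0,0.2,0],"rotation":[0,0,0]},{"translation":[0,0.3,0],"rotation":[0,0,0]},{"translation":[0,0.4,0],"rotation":[0,0,0]},{"translation":[0,0.48,0],"rotation":[0,0,0]},{"translation":[0,0.54,0],"rotation":[0,0,0]},{"translation":[0,0.57,0],"rotation":[0,0,0]},{"translation":[0,0.578,0],"rotation":[0,0,0]},{"translation":[0,0.578,0],"rotation":[0,0,0]},{"translation":[0,0.578,0],"rotation":[0,0,0]}]}}

```text
t: 53.0
eef_pos: [0.5356, 0.3592, 0.3025]
ee_rot: [3.142, -0.0, -1.572]
force: [-0.0, 0.1, -0.4]
width: 0.0874
gripper_force: 0.0
```

Run:
```python
from h import *
s=get_state();print(s['t'],s['eef_pos'],np.degrees(s['ee_rot']),s['width'])
im=grab_frame("top");cv2.imwrite("pics/top3.png",im)
crop(im,245,60,500,290,3,"pics/g6.png")
print(w2px("top",(.4393,-.3895,.225)))
```

```text
53.0 [0.53564109 0.35924202 0.30250898] [ 1.79999499e+02 -3.57059215e-03 -9.00474322e+01] 0.08740827898437332
[484.83622581 254.46355551]
```

View pics/g6.png

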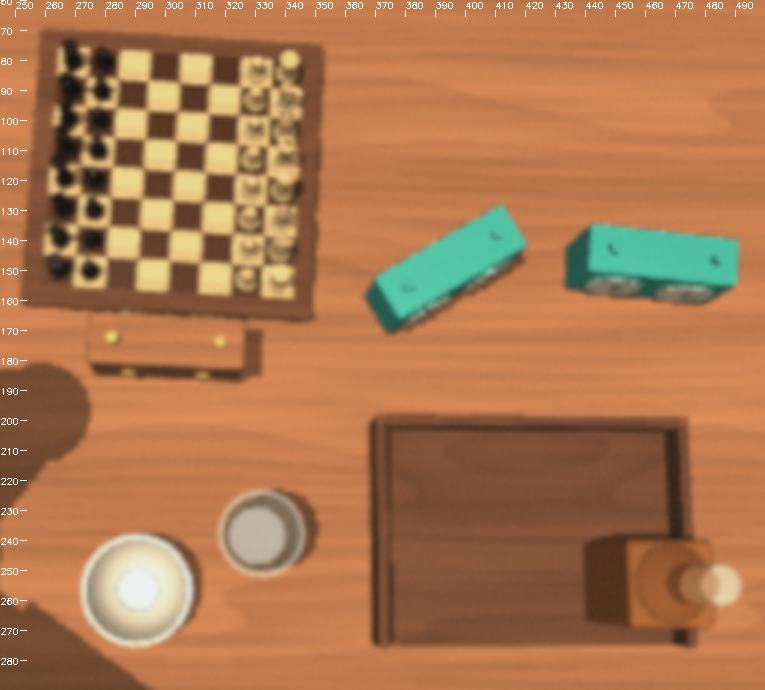

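The decanter is back at (485,254.5), as predicted. The clock's plungers are at (282,172.3) and (318.3,173.7), parallel to the edge, and the men, bowl and tumbler are unmoved. I'll compute the clock's gap and go on with the shaker.

Run:
```python
from h import *
a=px2w("top",282,172.3,.088);b=px2w("top",318.3,173.7,.088);print(a,b)
e1=px2w("top",252.6,162,.014)[:2];e2=px2w("top",349.6,167,.014)[:2]
m=((a+b)/2)[:2];t=(e2-e1)/np.hypot(*(e2-e1));d=m-(e1+e2)/2
print("along",d@t,"off",d@np.array([-t[1],t[0]]),"ang",np.degrees(np.arctan2(*(e2-e1)[::-1])-np.arctan2(*(b-a)[1::-1])))
```

```text
[0.65488324 0.08107398 0.088     ] [ 0.65148134 -0.0152034   0.088     ]
along 0.0006419282103611475 off -0.039756448639665924 ang -0.7277981291648454
```

Call:
{"name": "apply_moves", "arguments": {"steps": [{"translation":[0,0,-0.04],"rotation":[0,0,0]},{"translation":[0,0,-0.1],"rotation":[0,0,0]},{"translation":[0,0,-0.16],"rotation":[0,0,0]},{"translation":[0,0,-0.22],"rotation":[0,0,0]},{"translation":[0,0,-0.28],"rotation":[0,0,0]},{"translation":[0,0,-0.34],"rotation":[0,0,0]},{"translation":[0,0,-0.4],"rotation":[0,0,0]},{"translation":[0,0,-0.45],"rotation":[0,0,0]},{"translation":[0,0,-0.48],"rotation":[0,0,0]},{"translation":[0,0,-0.488],"rotation":[0,0,0]}]}}

```text
t: 53.88
eef_pos: [0.5351, 0.3588, 0.1785]
ee_rot: [3.14, -0.002, -1.572]
force: [0.1, 0.3, -0.6]
width: 0.0876
gripper_force: 0.0
```

Call:
{"name": "apply_moves", "arguments": {"steps": [{"translation":[0,0,0],"rotation":[0,0,0]},{"translation":[0,0,0],"rotation":[0,0,0]},{"translation":[0,0,0],"rotation":[0,0,0]},{"translation":[0,0,0],"rotation":[0,0,0]},{"translation":[0,0,0],"rotation":[0,0,0]},{"translation":[0,0,0],"rotation":[0,0,0]},{"translation":[0,0,0],"rotation":[0,0,0]},{"translation":[0,0,0],"rotation":[0,0,0]},{"translation":[0,0,0],"rotation":[0,0,0]},{"translation":[0,0,0],"rotation":[0,0,0]}], "jaw": 1, "newtons": 30}}

```text
t: 54.72
eef_pos: [0.5356, 0.36, 0.1804]
ee_rot: [-3.142, 0.0, -1.571]
force: [-0.2, -0.4, 1.5]
width: 0.0383
gripper_force: 30.0
```

Call:
{"name": "apply_moves", "arguments": {"steps": [{"translation":[0,0,0.01],"rotation":[0,0,0]},{"translation":[0,0,0.04],"rotation":[0,0,0]},{"translation":[0,0,0.09],"rotation":[0,0,0]},{"translation":[0,0,0.15],"rotation":[0,0,0]},{"translation":[0,0,0.22],"rotation":[0,0,0]},{"translation":[0,0,0.29],"rotation":[0,0,0]},{"translation":[0,0,0.36],"rotation":[0,0,0]},{"translation":[0.02,0,0.43],"rotation":[0,0,0]},{"translation":[0.06,0,0.47],"rotation":[0,0,0]},{"translation":[0.1,-0.04,0.488],"rotation":[0,0,0]}]}}

```text
t: 55.55
eef_pos: [0.5612, 0.3514, 0.3046]
ee_rot: [-3.139, 0.002, -1.57]
force: [0.2, 0.3, -3.5]
width: 0.0385
gripper_force: 29.9
```

The clock is centred to 1 mm, parallel within 1°, with a gap of about 16 mm. Next I'll carry the shaker back.

Call:
{"name": "apply_moves", "arguments": {"steps": [{"translation":[0,-0.09,0],"rotation":[0,0,0]},{"translation":[0,-0.19,0],"rotation":[0,0,0]},{"translation":[0,-0.29,0],"rotation":[0,0,0]},{"translation":[0,-0.39,0],"rotation":[0,0,0]},{"translation":[0,-0.49,0],"rotation":[0,0,0]},{"translation":[0,-0.59,0],"rotation":[0,0,0]},{"translation":[0,-0.69,0],"rotation":[0,0,0]},{"translation":[-0.01,-0.79,0],"rotation":[0,0,0]},{"translation":[-0.03,-0.89,0],"rotation":[0,0,0]},{"translation":[-0.06,-0.99,0],"rotation":[0,0,0]}]}}

```text
t: 56.38
eef_pos: [0.5452, 0.1006, 0.3017]
ee_rot: [3.14, -0.001, -1.572]
force: [1.2, -0.1, -2.9]
width: 0.0385
gripper_force: 29.9
```

Call:
{"name": "apply_moves", "arguments": {"steps": [{"translation":[-0.03,-0.1,0],"rotation":[0,0,0]},{"translation":[-0.06,-0.2,0],"rotation":[0,0,0]},{"translation":[-0.09,-0.3,0],"rotation":[0,0,0]},{"translation":[-0.12,-0.4,0],"rotation":[0,0,0]},{"translation":[-0.15,-0.5,0],"rotation":[0,0,0]},{"translation":[-0.18,-0.6,0],"rotation":[0,0,0]},{"translation":[-0.21,-0.7,0],"rotation":[0,0,0]},{"translation":[-0.24,-0.8,0],"rotation":[0,0,0]},{"translation":[-0.27,-0.9,0],"rotation":[0,0,0]},{"translation":[-0.3,-1,0],"rotation":[0,0,0]}]}}

```text
t: 57.22
eef_pos: [0.4693, -0.149, 0.3021]
ee_rot: [3.141, 0.0, -1.571]
force: [0.4, -0.3, -3.3]
width: 0.0387
gripper_force: 29.9
```

Call:
{"name": "apply_moves", "arguments": {"steps": [{"translation":[-0.03,-0.1,0],"rotation":[0,0,0]},{"translation":[-0.06,-0.2,0],"rotation":[0,0,0]},{"translation":[-0.08,-0.3,0],"rotation":[0,0,0]},{"translation":[-0.1,-0.39,0],"rotation":[0,0,0]},{"translation":[-0.11,-0.47,0],"rotation":[0,0,0]},{"translation":[-0.12,-0.53,0],"rotation":[0,0,0]},{"translation":[-0.121,-0.57,0],"rotation":[0,0,0]},{"translation":[-0.121,-0.59,0],"rotation":[0,0,0]},{"translation":[-0.121,-0.59,0],"rotation":[0,0,0]},{"translation":[-0.121,-0.59,0],"rotation":[0,0,0]}]}}

```text
t: 58.05
eef_pos: [0.4403, -0.2947, 0.3021]
ee_rot: [3.141, 0.0, -1.572]
force: [-0.1, 0.3, -3.1]
width: 0.0385
gripper_force: 29.9
```

Call:
{"name": "apply_moves", "arguments": {"steps": [{"translation":[0,0,-0.03],"rotation":[0,0,0]},{"translation":[0,0,-0.08],"rotation":[0,0,0]},{"translation":[0,0,-0.14],"rotation":[0,0,0]},{"translation":[0,0,-0.2],"rotation":[0,0,0]},{"translation":[0,0,-0.26],"rotation":[0,0,0]},{"translation":[0,0,-0.31],"rotation":[0,0,0]},{"translation":[0,0,-0.35],"rotation":[0,0,0]},{"translation":[0,0,-0.385],"rotation":[0,0,0]},{"translation":[0,0,-0.405],"rotation":[0,0,0]},{"translation":[0,0,-0.414],"rotation":[0,0,0]}]}}

```text
t: 58.88
eef_pos: [0.4402, -0.2946, 0.1981]
ee_rot: [3.141, 0.0, -1.571]
force: [0.1, -0.8, -2.4]
width: 0.0387
gripper_force: 29.9
```

Call:
{"name": "apply_moves", "arguments": {"steps": [{"translation":[0,0,-0.003],"rotation":[0,0,0]},{"translation":[0,0,-0.006],"rotation":[0,0,0]},{"translation":[0,0,-0.008],"rotation":[0,0,0]},{"translation":[0,0,-0.01],"rotation":[0,0,0]},{"translation":[0,0,-0.012],"rotation":[0,0,0]},{"translation":[0,0,-0.014],"rotation":[0,0,0]},{"translation":[0,0,-0.016],"rotation":[0,0,0]},{"translation":[0,0,-0.017],"rotation":[0,0,0]},{"translation":[0,0,-0.018],"rotation":[0,0,0]},{"translation":[0,0,-0.018],"rotation":[0,0,0]}]}}

```text
t: 59.72
eef_pos: [0.4404, -0.295, 0.1944]
ee_rot: [-3.141, -0.0, -1.571]
force: [0.6, 1.1, -2.8]
width: 0.0384
gripper_force: 30.0
```

Call:
{"name": "apply_moves", "arguments": {"steps": [{"translation":[0,0,-0.001],"rotation":[0,0,0]},{"translation":[0,0,-0.001],"rotation":[0,0,0]},{"translation":[0,0,-0.002],"rotation":[0,0,0]},{"translation":[0,0,-0.002],"rotation":[0,0,0]},{"translation":[0,0,-0.003],"rotation":[0,0,0]},{"translation":[0,0,-0.003],"rotation":[0,0,0]},{"translation":[0,0,-0.003],"rotation":[0,0,0]},{"translation":[0,0,-0.003],"rotation":[0,0,0]},{"translation":[0,0,-0.003],"rotation":[0,0,0]},{"translation":[0,0,-0.003],"rotation":[0,0,0]}]}}

```text
t: 60.55
eef_pos: [0.4406, -0.2953, 0.1944]
ee_rot: [-3.141, -0.001, -1.571]
force: [-1.1, 1.6, 5.8]
width: 0.0384
gripper_force: 30.1
```

Call:
{"name": "apply_moves", "arguments": {"steps": [{"translation":[0,0,0],"rotation":[0,0,0]},{"translation":[0,0,0],"rotation":[0,0,0]},{"translation":[0,0,0],"rotation":[0,0,0]},{"translation":[0,0,0],"rotation":[0,0,0]},{"translation":[0,0,0],"rotation":[0,0,0]},{"translation":[0,0,0],"rotation":[0,0,0]},{"translation":[0,0,0],"rotation":[0,0,0]},{"translation":[0,0,0.02],"rotation":[0,0,0]},{"translation":[0,0,0.05],"rotation":[0,0,0]},{"translation":[0,0,0.09],"rotation":[0,0,0]}], "jaw": -1}}

```text
t: 61.38
eef_pos: [0.4402, -0.2949, 0.2165]
ee_rot: [3.141, 0.0, -1.571]
force: [0.2, -0.3, -0.1]
width: 0.0875
gripper_force: 0.0
```

Call:
{"name": "apply_moves", "arguments": {"steps": [{"translation":[0,0,0.06],"rotation":[0,0,0]},{"translation":[0,0,0.13],"rotation":[0,0,0]},{"translation":[0,0,0.2],"rotation":[0,0,0]},{"translation":[0,0,0.27],"rotation":[0,0,0]},{"translation":[0,0,0.32],"rotation":[0,0,0]},{"translation":[0,0.05,0.346],"rotation":[0,0,0]},{"translation":[0,0.12,0.346],"rotation":[0,0,0]},{"translation":[0,0.22,0.346],"rotation":[0,0,0]},{"translation":[0,0.32,0.346],"rotation":[0,0,0]},{"translation":[0,0.42,0.346],"rotation":[0,0,0]}]}}

```text
t: 62.22
eef_pos: [0.4399, -0.1886, 0.3031]
ee_rot: [-3.141, 0.0, -1.572]
force: [1.2, 0.1, -0.6]
width: 0.0877
gripper_force: 0.0
```

Call:
{"name": "apply_moves", "arguments": {"steps": [{"translation":[0.004,0.1,0],"rotation":[0,0,0]},{"translation":[0.008,0.2,0],"rotation":[0,0,0]},{"translation":[0.012,0.3,0],"rotation":[0,0,0]},{"translation":[0.016,0.4,0],"rotation":[0,0,0]},{"translation":[0.02,0.5,0],"rotation":[0,0,0]},{"translation":[0.024,0.6,0],"rotation":[0,0,0]},{"translation":[0.028,0.7,0],"rotation":[0,0,0]},{"translation":[0.032,0.8,0],"rotation":[0,0,0]},{"translation":[0.036,0.9,0],"rotation":[0,0,0]},{"translation":[0.04,1,0],"rotation":[0,0,0]}]}}

```text
t: 63.05
eef_pos: [0.4497, 0.0616, 0.3032]
ee_rot: [-3.141, 0.001, -1.571]
force: [-0.1, -0.2, 0.8]
width: 0.0876
gripper_force: 0.0
```

Call:
{"name": "apply_moves", "arguments": {"steps": [{"translation":[0,0.1,0],"rotation":[0,0,0]},{"translation":[0,0.2,0],"rotation":[0,0,0]},{"translation":[0,0.3,0],"rotation":[0,0,0]},{"translation":[0,0.4,0],"rotation":[0,0,0]},{"translation":[0,0.5,0],"rotation":[0,0,0]},{"translation":[0,0.6,0],"rotation":[0,0,0]},{"translation":[0,0.7,0],"rotation":[0,0,0]},{"translation":[0,0.78,0],"rotation":[0,0,0]},{"translation":[0,0.83,0],"rotation":[0,0,0]},{"translation":[0,0.841,0],"rotation":[0,0,0]}]}}

```text
t: 63.88
eef_pos: [0.4499, 0.2721, 0.3025]
ee_rot: [3.141, -0.0, -1.569]
force: [0.8, -0.9, 0.2]
width: 0.0875
gripper_force: 0.0
```

Run:
```python
from h import *
s=get_state();print(s['t'],s['eef_pos'],np.degrees(s['ee_rot']),s['width'])
im=grab_frame("top");crop(im,362,190,497,285,5,"pics/g7.png")
print(w2px("top",(.4387,-.2962,.235)),w2px("top",(.4404,-.295,.235)))
```

```text
63.8833 [0.4498738  0.27210132 0.3025496 ] [ 1.79987700e+02 -7.61443108e-04 -8.99253116e+01] 0.08748377575318045
[446.01556852 255.00969898] [445.45418269 254.2436403 ]
```

View pics/g7.png

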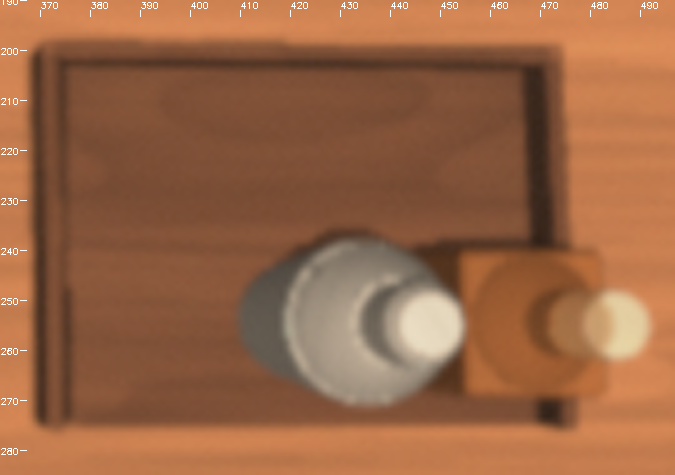

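The shaker (cap at 447,255) and decanter look just as in the first picture. The bottle is next.

Call:
{"name": "apply_moves", "arguments": {"steps": [{"translation":[0,0,-0.04],"rotation":[0,0,0]},{"translation":[0,0,-0.1],"rotation":[0,0,0]},{"translation":[0,0,-0.16],"rotation":[0,0,0]},{"translation":[0,0,-0.22],"rotation":[0,0,0]},{"translation":[0,0,-0.28],"rotation":[0,0,0]},{"translation":[0,0,-0.34],"rotation":[0,0,0]},{"translation":[0,0,-0.4],"rotation":[0,0,0]},{"translation":[0,0,-0.45],"rotation":[0,0,0]},{"translation":[0,0,-0.48],"rotation":[0,0,0]},{"translation":[0,0,-0.488],"rotation":[0,0,0]}]}}

```text
t: 64.77
eef_pos: [0.4497, 0.2687, 0.1791]
ee_rot: [3.14, -0.002, -1.572]
force: [0.5, 0.1, -0.4]
width: 0.088
gripper_force: 0.0
```

Call:
{"name": "apply_moves", "arguments": {"steps": [{"translation":[0,0,0],"rotation":[0,0,0]},{"translation":[0,0,0],"rotation":[0,0,0]},{"translation":[0,0,0],"rotation":[0,0,0]},{"translation":[0,0,0],"rotation":[0,0,0]},{"translation":[0,0,0],"rotation":[0,0,0]},{"translation":[0,0,0],"rotation":[0,0,0]},{"translation":[0,0,0],"rotation":[0,0,0]},{"translation":[0,0,0],"rotation":[0,0,0]},{"translation":[0,0,0],"rotation":[0,0,0]},{"translation":[0,0,0],"rotation":[0,0,0]}], "jaw": 1, "newtons": 30}}

```text
t: 65.6
eef_pos: [0.4504, 0.2703, 0.1806]
ee_rot: [-3.141, 0.0, -1.571]
force: [0.1, 0.4, -0.4]
width: 0.0304
gripper_force: 30.0
```

Call:
{"name": "apply_moves", "arguments": {"steps": [{"translation":[0,0,0.01],"rotation":[0,0,0]},{"translation":[0,0,0.04],"rotation":[0,0,0]},{"translation":[0,0,0.09],"rotation":[0,0,0]},{"translation":[0,0,0.15],"rotation":[0,0,0]},{"translation":[0,0,0.22],"rotation":[0,0,0]},{"translation":[0,0,0.29],"rotation":[0,0,0]},{"translation":[0,0,0.36],"rotation":[0,0,0]},{"translation":[0,0,0.43],"rotation":[0,0,0]},{"translation":[0,-0.04,0.47],"rotation":[0,0,0]},{"translation":[0,-0.1,0.488],"rotation":[0,0,0]}]}}

```text
t: 66.43
eef_pos: [0.4506, 0.2457, 0.3038]
ee_rot: [-3.141, 0.001, -1.57]
force: [-0.3, -0.0, -5.3]
width: 0.0301
gripper_force: 30.0
```

Call:
{"name": "apply_moves", "arguments": {"steps": [{"translation":[-0.004,-0.09,0],"rotation":[0,0,0]},{"translation":[-0.008,-0.18,0],"rotation":[0,0,0]},{"translation":[-0.012,-0.27,0],"rotation":[0,0,0]},{"translation":[-0.016,-0.36,0],"rotation":[0,0,0]},{"translation":[-0.02,-0.45,0],"rotation":[0,0,0]},{"translation":[-0.024,-0.55,0],"rotation":[0,0,0]},{"translation":[-0.028,-0.65,0],"rotation":[0,0,0]},{"translation":[-0.032,-0.75,0],"rotation":[0,0,0]},{"translation":[-0.036,-0.85,0],"rotation":[0,0,0]},{"translation":[-0.036,-0.95,0],"rotation":[0,0,0]}]}}

```text
t: 67.27
eef_pos: [0.4395, 0.0054, 0.3017]
ee_rot: [3.14, -0.0, -1.571]
force: [0.1, -0.5, -7.0]
width: 0.0302
gripper_force: 30.0
```

Call:
{"name": "apply_moves", "arguments": {"steps": [{"translation":[0,-0.1,0],"rotation":[0,0,0]},{"translation":[0,-0.2,0],"rotation":[0,0,0]},{"translation":[0,-0.3,0],"rotation":[0,0,0]},{"translation":[0,-0.4,0],"rotation":[0,0,0]},{"translation":[0,-0.5,0],"rotation":[0,0,0]},{"translation":[0,-0.6,0],"rotation":[0,0,0]},{"translation":[0,-0.7,0],"rotation":[0,0,0]},{"translation":[0,-0.78,0],"rotation":[0,0,0]},{"translation":[0,-0.84,0],"rotation":[0,0,0]},{"translation":[0,-0.872,0],"rotation":[0,0,0]}]}}

```text
t: 68.1
eef_pos: [0.4394, -0.2122, 0.3015]
ee_rot: [3.139, 0.0, -1.573]
force: [-0.0, -0.2, -7.0]
width: 0.03
gripper_force: 30.0
```

Call:
{"name": "apply_moves", "arguments": {"steps": [{"translation":[0.002,0,-0.03],"rotation":[0,0,0]},{"translation":[0.005,0,-0.08],"rotation":[0,0,0]},{"translation":[0.005,0,-0.14],"rotation":[0,0,0]},{"translation":[0.005,0,-0.2],"rotation":[0,0,0]},{"translation":[0.005,0,-0.26],"rotation":[0,0,0]},{"translation":[0.005,0,-0.31],"rotation":[0,0,0]},{"translation":[0.005,0,-0.35],"rotation":[0,0,0]},{"translation":[0.005,0,-0.385],"rotation":[0,0,0]},{"translation":[0.005,0,-0.405],"rotation":[0,0,0]},{"translation":[0.005,0,-0.412],"rotation":[0,0,0]}]}}

```text
t: 68.93
eef_pos: [0.4421, -0.21, 0.1987]
ee_rot: [3.14, 0.0, -1.571]
force: [-0.3, 0.3, -5.8]
width: 0.0301
gripper_force: 30.0
```

Call:
{"name": "apply_moves", "arguments": {"steps": [{"translation":[0,0,-0.003],"rotation":[0,0,0]},{"translation":[0,0,-0.006],"rotation":[0,0,0]},{"translation":[0,0,-0.008],"rotation":[0,0,0]},{"translation":[0,0,-0.01],"rotation":[0,0,0]},{"translation":[0,0,-0.012],"rotation":[0,0,0]},{"translation":[0,0,-0.014],"rotation":[0,0,0]},{"translation":[0,0,-0.016],"rotation":[0,0,0]},{"translation":[0,0,-0.018],"rotation":[0,0,0]},{"translation":[0,0,-0.019],"rotation":[0,0,0]},{"translation":[0,0,-0.02],"rotation":[0,0,0]}]}}

```text
t: 69.77
eef_pos: [0.4427, -0.2103, 0.1946]
ee_rot: [-3.142, -0.0, -1.571]
force: [-0.1, -0.0, -3.8]
width: 0.0301
gripper_force: 30.0
```

Call:
{"name": "apply_moves", "arguments": {"steps": [{"translation":[-0.002,0,0],"rotation":[0,0,0]},{"translation":[-0.004,0,0],"rotation":[0,0,0]},{"translation":[-0.004,0,-0.001],"rotation":[0,0,0]},{"translation":[-0.004,0,-0.001],"rotation":[0,0,0]},{"translation":[-0.004,0,-0.002],"rotation":[0,0,0]},{"translation":[-0.004,0,-0.002],"rotation":[0,0,0]},{"translation":[-0.004,0,-0.002],"rotation":[0,0,0]},{"translation":[-0.004,0,-0.002],"rotation":[0,0,0]},{"translation":[-0.004,0,-0.002],"rotation":[0,0,0]},{"translation":[-0.004,0,-0.002],"rotation":[0,0,0]}]}}

```text
t: 70.6
eef_pos: [0.442, -0.2104, 0.1946]
ee_rot: [-3.141, -0.0, -1.571]
force: [0.4, 0.5, 2.3]
width: 0.0305
gripper_force: 30.0
```

Call:
{"name": "apply_moves", "arguments": {"steps": [{"translation":[0,0,0],"rotation":[0,0,0]},{"translation":[0,0,0],"rotation":[0,0,0]},{"translation":[0,0,0],"rotation":[0,0,0]},{"translation":[0,0,0],"rotation":[0,0,0]},{"translation":[0,0,0],"rotation":[0,0,0]},{"translation":[0,0,0],"rotation":[0,0,0]},{"translation":[0,0,0],"rotation":[0,0,0]},{"translation":[0,0,0.02],"rotation":[0,0,0]},{"translation":[0,0,0.05],"rotation":[0,0,0]},{"translation":[0,0,0.09],"rotation":[0,0,0]}], "jaw": -1}}

```text
t: 71.43
eef_pos: [0.4414, -0.2102, 0.217]
ee_rot: [3.141, 0.0, -1.571]
force: [-0.5, -0.3, -1.4]
width: 0.0862
gripper_force: 0.0
```

Call:
{"name": "apply_moves", "arguments": {"steps": [{"translation":[0,0,0.06],"rotation":[0,0,0]},{"translation":[0,0,0.13],"rotation":[0,0,0]},{"translation":[0,0,0.2],"rotation":[0,0,0]},{"translation":[0,0,0.27],"rotation":[0,0,0]},{"translation":[0,0,0.33],"rotation":[0,0,0]},{"translation":[0,0.05,0.366],"rotation":[0,0,0]},{"translation":[0,0.12,0.366],"rotation":[0,0,0]},{"translation":[0,0.22,0.366],"rotation":[0,0,0]},{"translation":[0,0.32,0.366],"rotation":[0,0,0]},{"translation":[0,0.42,0.366],"rotation":[0,0,0]}]}}

```text
t: 72.27
eef_pos: [0.4415, -0.1044, 0.3094]
ee_rot: [-3.14, 0.0, -1.572]
force: [1.6, 0.0, -0.3]
width: 0.0877
gripper_force: 0.0
```

Call:
{"name": "apply_moves", "arguments": {"steps": [{"translation":[0,0.1,0],"rotation":[0,0,0]},{"translation":[0,0.2,0],"rotation":[0,0,0]},{"translation":[0,0.3,0],"rotation":[0,0,0]},{"translation":[0,0.4,0],"rotation":[0,0,0]},{"translation":[0,0.5,0],"rotation":[0,0,0]},{"translation":[0,0.6,0],"rotation":[0,0,0]},{"translation":[0,0.7,0],"rotation":[0,0,0]},{"translation":[0,0.8,0],"rotation":[0,0,0]},{"translation":[0,0.9,0],"rotation":[0,0,0]},{"translation":[0,1,0],"rotation":[0,0,0]}]}}

```text
t: 73.1
eef_pos: [0.4415, 0.146, 0.3095]
ee_rot: [-3.14, 0.001, -1.571]
force: [0.7, 0.1, -0.4]
width: 0.0876
gripper_force: 0.0
```

Call:
{"name": "apply_moves", "arguments": {"steps": [{"translation":[0,0.1,0],"rotation":[0,0,0]},{"translation":[0,0.2,0],"rotation":[0,0,0]},{"translation":[0,0.3,0],"rotation":[0,0,0]},{"translation":[0,0.4,0],"rotation":[0,0,0]},{"translation":[0,0.5,0],"rotation":[0,0,0]},{"translation":[0,0.6,0],"rotation":[0,0,0]},{"translation":[0,0.68,0],"rotation":[0,0,0]},{"translation":[0,0.74,0],"rotation":[0,0,0]},{"translation":[0,0.76,0],"rotation":[0,0,0]},{"translation":[0,0.76,0],"rotation":[0,0,0]}]}}

```text
t: 73.93
eef_pos: [0.4416, 0.3356, 0.3079]
ee_rot: [3.141, -0.0, -1.57]
force: [0.4, -0.8, 0.2]
width: 0.0877
gripper_force: 0.0
```

Run:
```python
from h import *
print(get_state()['t'])
im=grab_frame("top");crop(im,245,60,500,290,3,"pics/g8.png")
```

```text
73.9333
```

View pics/g8.png

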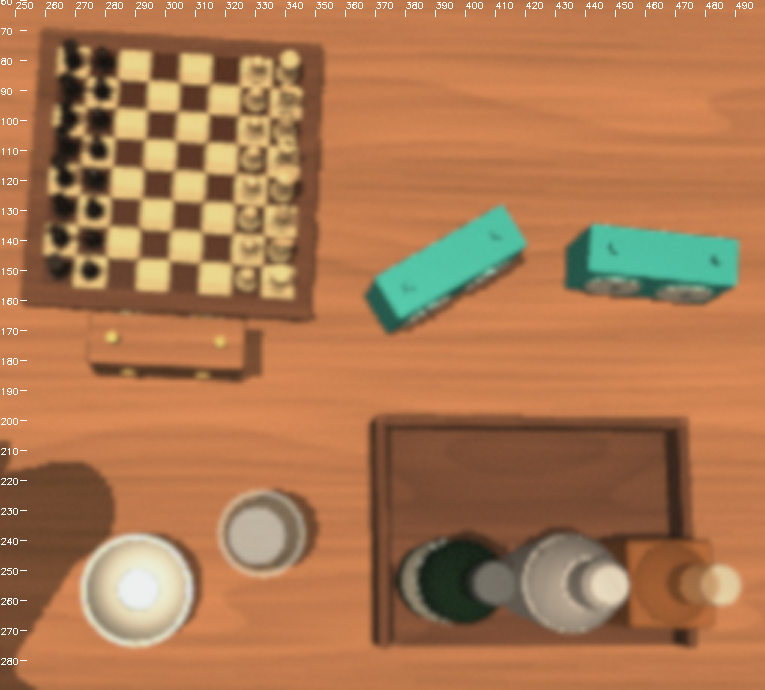

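All three are back at their first pixel positions (caps at about 409, 446 and 485, row 254), the clock is by the board, and nothing else has moved.

```bash
python3 -c "
from station import *
print(job_done())"
```

```text
the job is handed in; nothing more can be done
None
```

The job was handed in at 74 s of the 147 s allowed: the clock stands centred and parallel about 16 mm off the board's near edge, the bottle, shaker and decanter are back in place to within about 2 mm, and everything is upright with the chessmen, tumbler and bowl unmoved.

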